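# Make up two collet kits from the bench stock

## Robot

A 6-joint arm with a two-finger parallel gripper is mounted at the origin on a cart in front of the work surface, level with it; the furniture and walls round the work are solid. World frame = base frame: x ahead of the robot, y to its left, z up, the work surface at z = 0. Lengths are in m, angles in degrees, forces in N, time in s.
With the tool pointing down it reaches from about 0.325 to 0.85 m from the base axis. Payload 15.5 kg.
Tool frame: the origin (TCP) lies midway between the tips of the shut fingers; the grasp point (between the pads) lies 19 mm behind it; z points along the fingers, y is the line along which they close (so a half turn about z gives the same grasp; the last joint's range is limited). The gripper opens to 91 mm and grips with 3 to 60 N. Pads are 32 mm wide; open, the fingers measure 118 mm over their backs; the gripper's body (76 mm by 178 mm) begins 60 mm behind the grasp point.
Start: joints at [-80.472, 28.281, 77.091, -0, 74.628, -5.472], TCP at [0.162, -0.604, 0.184] pointing down, gripper open.
Joint ranges: [-166.48, 166.48], [-47.26, 123.95], [12.59, 153.08], [-70.14, 250.14], [6.76, 159.57], [-176.63, 176.63]. Speed limits (degrees/s): [108.29, 108.29, 147.25, 172.46, 172.46, 172.46].

## Interface

Orientations are given as [roll, pitch, yaw] about the fixed x, y, z axes, in that order (R = Rz(yaw) Ry(pitch) Rx(roll)).
In Python, from cell import bot, vision, spotter gives the robot as it stands.
- The arm moves only by the tool carry_out, never from a script. Its argument "series" is one flat list of numbers, 5 for each row, row after row: the shift along the world's x, y, z in mm, then the turn about the world's z in rad, then the gripper's target within -1 to 1 (fully open at 1, half-way at 0, shut at -1). In form: [dx, dy, dz, roll, fingers, dx, dy, dz, roll, fingers, ...]. A call has 1 to 5 rows; each row shifts and turns the commanded pose from where the row before left it; what a row does not reach is not made up. A row lasts 1/10 s, in which the tool goes at most 50 mm and 8.59 degrees, less where a joint would pass 70% of its speed; a pose out of reach is approached as far as the arm can. A call is refused whole if a number of a shift passes 50 or a number of a turn 0.15, either way. A call with a gripper value outside its range is refused whole. The fingers move at their own pace and stop on an object; "force" is the grip in N (left out, the last holds). Time passes only in rows, so rows that do not move let the fingers close. It gives the time, the measured TCP pose, the force, the opening and the grip force at its end, in the units of the state.
- bot.get_state(): the state, without advancing time (a new reading comes with each control period).
- vision.read_camera(name): name is "scene" or "top" or "wrist"; returns a dict with "img" (420x560x3 uint8, blue, green, red), "range_z" (420x560 float32, m along the optical axis (not along the pixel's ray), 0 where there is no reading), "fov_y" (degrees; the focal length in pixels is half the picture's height over the tangent of half this angle, whatever the lens; pixels are square), "cx", "cy" (the principal point, pixels), "k1" (the pictures are not rectified: a ray, as slopes to the right and down, at radius r is drawn at 1 + k1 r^2 times it, then the intrinsics apply), "T" (4x4, takes a point from camera to world coordinates). Camera axes: x right, y down, z forward; pixel columns grow to the right and rows downward; lengths in m; the calibration is good to about 2 mm. A picture is of the moment at which its call begins.
- bot.finish_job(): hands the job in; it is judged then, once.
Trained networks look in a picture, given as the dict that the camera call returned (one of the last four; its "shot" number tells which), for a name from the list of things; names that differ only in an ending like _2 or _b are one class to them, and where a whole thing is asked for, a point or a joint stands for the part that bears it (a point fixed in the world has none). Each returns a list of dicts, best first, with "confidence" (0 to 1); they miss things now and then, are a little off and sometimes report something else, mostly with a low value. They report only what shows in the picture. A call takes as long as a camera call. They do not tell look-alikes from the thing itself.
- spotter.search_frame(picture, target): "xyz" ([x, y, z] in m, in the coordinates of the camera as it stood for that picture, good to about 4 mm: the middle of the surface that is visible of it).
- spotter.regions_of(picture, target): "pixels" (420x560 bool, what is visible of it).
- spotter.tip_of(picture, target): "xyz" ([x, y, z] in m, in the coordinates of the camera as it stood for that picture, good to about 4 mm: a listed point, or the origin of a listed thing).
The state is a dict: "time_s": time; "joint_positions": joint angles; "joint_velocities": joint speeds; "tau": joint torques, N m; "ee_pos": TCP position; "eef_rot": TCP orientation; "wrist_force": force on the tool from outside, world axes, zero at the start; "wrist_torque": the same for the moment, N m; "width": finger opening in m; "finger_force": force on a finger pad.
Only numpy, scipy, OpenCV 4.12 (cv2) and the standard library are available. Lean on these libraries where they do the work, as an engineer would, in place of code of your own. Each camera call takes 0.05 s, during which the arm holds its last target. There are 200 camera calls.

## Task

Make up the two kits: the board with three round recesses gets the dark clamping nut, the spring collet and the brass pin, each in the recess of its own size (large, medium, small), and the board with two equal recesses gets the smaller of the two bright clamping nuts on the bench and the smaller of the two metal cups, one in each recess, either way round. The dark nut is caught under the lip at the foot of the feed chute: nudge it back up the chute until it frees, then lift it out. Set everything down the same way up as you found it and sitting flat on the floor of its recess, let go of it, and leave the larger bright nut and the larger cup standing where they are.

Things in the scene. Friction and masses are not known exactly. Their poses are not given: they have to be found in the camera images.
- three_board: Fixed grey kit board, 95 (x) x 200 (y) x 12 mm; origin at the centre of its underside. Three round recesses in a row, 4 mm deep (floor 8 mm above the origin): large, 70 mm wide, at x 0, y +54 mm (for the dark nut); medium, 46 mm, at y -14 mm (for the collet); small, 36 mm, at y -71 mm (for the brass pin).
- two_board: Fixed grey kit board, 95 (x) x 150 (y) x 12 mm; origin at the centre of its underside. Two equal round recesses, 60 mm wide and 4 mm deep (floor 8 mm above the origin), at x 0, y +36 and -36 mm.
- chute: Fixed aluminium chute. Origin on the bench below the nut's start. Its floor, 30 mm above the origin, rises 8 degrees along +x, from x -32 to 120 mm. Side rails 5.5 mm high, 66 mm over the outsides. At the low end a stop carries a lip (26 mm wide, 24.5 to 28.5 mm above the floor) over the nut's front, ending at x -11 mm. Moved 20 to 30 mm up the chute the nut is clear; it stays where it is put.
- dark_nut: Loose dark round clamping nut, 50 mm across, 22 mm high (top 6 mm chamfered to 42 mm), about 0.16 kg; origin at the centre of its underside, z up along its axis. At the start it lies on the chute's sloping floor, tilted with it, its front under the lip; its sides can be gripped across the chute above the rails.
- collet: Loose bright spring collet standing on its narrow end, 32 mm across at the rim (27 to 35 mm above its foot), tapering to 23 mm at the foot, 38 mm high, about 0.09 kg; origin at the centre of its foot, z up.
- brass_pin: Loose brass locating pin standing upright, 16 mm across for the lower 16 mm, narrower above, 36 mm high, about 0.05 kg; origin at the centre of its foot, z up.
- small_nut: Loose bright round clamping nut, the smaller of the two bright ones: 42 mm across, 20 mm high (the top 6 mm chamfered), about 0.16 kg, lying flat on the bench; origin at the centre of its underside, z up.
- small_cup: Loose open metal cup, the smaller of the two: 37 mm across, 45 mm high, about 0.08 kg, standing mouth up on the bench; origin at the centre of its underside, z up.
- large_cup: Loose open metal cup, the larger of the two: 47 mm across, 52 mm high, standing among the stock; not wanted, to be left standing where it is. Origin at the centre of its underside, z up.
- large_nut: Loose bright round clamping nut, the larger of the two bright ones: 50 mm across, 22 mm high, lying flat at the left of the stock; not wanted, to be left where it is. Origin at the centre of its underside, z up.
Not all that is in view belongs to the job. What is shaped like the collet but blue, orange or turquoise is not meant.

How it is judged:
By the outcome, as a careful person would: the job done as asked, in the order asked, and still so for the second after the job is handed in, with the robot touching nothing.
It also fails if it takes over 125 s, if anything falls off the work surface, if the arm or the gripper's body presses on something with over 40 N, if the wrist force passes 120 N, or if a joint passes its speed limit or range.

## Working session

There is one attempt and no reset: what is moved stays moved. The work goes in short steps, Python scripts to look and compute and a tool call to move; the robot and the scene stay as the last step left them, time stands still between calls to the robot, and variables do not carry over. Pictures are saved under pics/ and viewed, at most 15 in all, crops included, and the job is handed in when it is done.

Besides the shell and the picture viewer there is one more tool, called by a JSON object that holds its "op" and its "data". carry_out: Moves the arm, as the interface text tells. Its arguments: {"type":"object","properties":{"series":{"type":"array","items":{"type":"number"}},"force":{"type":"number"}},"required":["series"]}

```bash
mkdir -p pics; ls; cat > h.py <<'E'
import numpy as np, cv2
from cell import bot, vision, spotter
def cam(p):
    h,w=p["img"].shape[:2]; f=h/2/np.tan(np.radians(p["fov_y"])/2); return f,p["cx"],p["cy"],p["k1"]
def cloud(p):
    f,cx,cy,k1=cam(p); z=p["range_z"]; v,u=np.mgrid[:z.shape[0],:z.shape[1]]
    xd=(u-cx)/f; yd=(v-cy)/f; x,y=xd.copy(),yd.copy()
    for _ in range(8):
        s=1+k1*(x*x+y*y); x,y=xd/s,yd/s
    P=np.stack([x*z,y*z,z],-1)@p["T"][:3,:3].T+p["T"][:3,3]
    P[z<=0]=np.nan
    return P
def w(p,c): return (np.array(p["T"])[:3,:3]@np.array(c)+np.array(p["T"])[:3,3])
def px(p,X):
    T=np.array(p["T"]); c=T[:3,:3].T@(np.array(X)-T[:3,3]); f,cx,cy,k1=cam(p)
    a=c[:2]/c[2]; a=a*(1+k1*(a@a)); return (a*f+[cx,cy]).round().astype(int)
E
python3 - <<'E'
from h import *
print(bot.get_state())
for n in ["scene","top"]:
    p=vision.read_camera(n); p["T"]=np.array(p["T"]); cv2.imwrite(f"pics/{n}0.png",p["img"]); print(n,p["T"].round(3).tolist(),p["k1"])
    for t in ["three_board","two_board","chute","dark_nut","collet","brass_pin","small_nut","small_cup","large_cup","large_nut"]:
        print(t,[(r["confidence"],w(p,r["xyz"]).round(3).tolist(),px(p,w(p,r["xyz"])).tolist()) for r in spotter.tip_of(p,t)[:4]])
E
```

```text
pics
{'time_s': 0.0, 'joint_positions': array([-8.04726240e+01,  2.83141972e+01,  7.71289987e+01,  1.24727831e-03,
        7.46292710e+01, -5.46912110e+00]), 'joint_velocities': array([-0.02271866,  0.0769052 ,  0.04668475,  0.13361654,  0.10030351,
       -0.03430949]), 'tau': array([ 1.63407090e-03, -8.78828502e+01, -3.81856370e+01,  7.07295164e-02,
        5.34355617e-02, -1.29521059e-04]), 'ee_pos': array([ 0.16169038, -0.6032673 ,  0.18373471]), 'eef_rot': array([-1.79927978e+02, -8.10354476e-03,  1.49961606e+01]), 'wrist_force': array([-0.42480128, -0.50016982,  0.49380406]), 'wrist_torque': array([ 0.00904228, -0.02918514, -0.02243331]), 'finger_force': 0.0, 'width': 0.09121778233290251}
scene [[0.728, -0.305, 0.614, 0.027], [-0.686, -0.316, 0.656, -0.396], [-0.006, -0.898, -0.44, 0.463], [0.0, 0.0, 0.0, 1.0]] -0.11879506948140264
three_board [(0.67, [0.437, 0.295, -0.002], [201, 238])]
two_board [(0.95, [0.445, 0.055, -0.001], [275, 283])]
chute [(0.61, [0.574, 0.229, 0.003], [265, 226])]
dark_nut [(0.69, [0.575, 0.223, 0.033], [267, 216])]
collet [(0.78, [0.519, -0.074, 0.0]
[... 643 characters left out ...]
237, 278])]
two_board [(0.59, [0.442, 0.059, 0.004], [339, 284])]
chute [(0.7, [0.574, 0.227, 0.002], [271, 224])]
dark_nut [(0.78, [0.572, 0.229, 0.029], [270, 222])]
collet [(0.68, [0.695, 0.105, 0.002], [325, 179]), (0.64, [0.685, -0.036, 0.004], [383, 186]), (0.62, [0.52, -0.078, 0.003], [398, 255]), (0.52, [0.613, 0.094, 0.005], [327, 211])]
brass_pin [(0.61, [0.685, 0.042, -0.001], [350, 184])]
small_nut [(0.7, [0.588, 0.365, 0.003], [214, 214]), (0.65, [0.574, 0.227, 0.028], [270, 221])]
small_cup [(0.82, [0.596, 0.0, 0.001], [366, 221])]
large_cup [(0.82, [0.675, 0.35, 0.003], [223, 179])]
large_nut [(0.86, [0.592, 0.469, -0.001], [171, 210]), (0.6, [0.44, 0.294, 0.001], [238, 278])]
```

```bash
python3 - <<'E'
import cv2
a=cv2.imread("pics/scene0.png");b=cv2.imread("pics/top0.png")
cv2.imwrite("pics/s1.png",cv2.resize(a,(800,600)));cv2.imwrite("pics/t1.png",cv2.resize(b[130:340,140:430],None,fx=2.7,fy=2.7,interpolation=cv2.INTER_CUBIC))
E
```

```text
(no output)
```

View pics/s1.png

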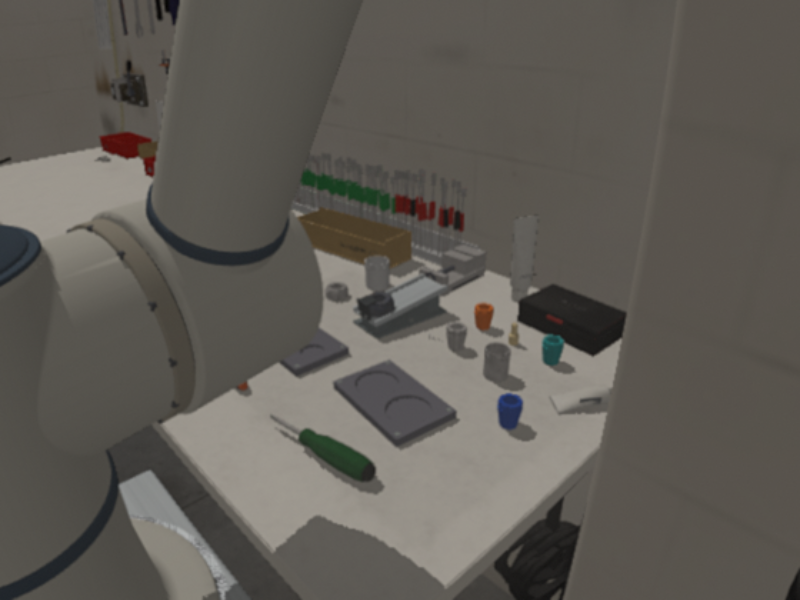

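View pics/t1.png

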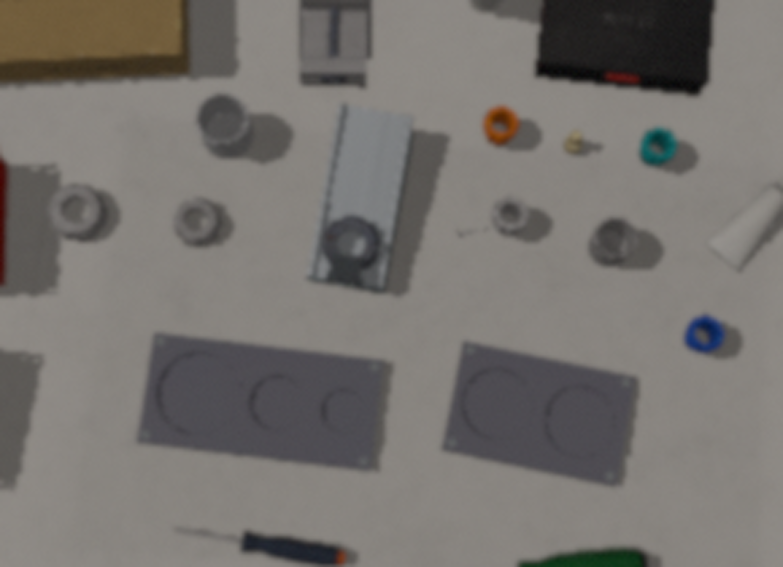

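```bash
python3 - <<'E'
from h import *
p=vision.read_camera("top"); p["T"]=np.array(p["T"]); P=cloud(p)
for t in ["three_board","two_board","chute","dark_nut","collet","brass_pin","small_nut","small_cup","large_cup","large_nut"]:
    for r in spotter.regions_of(p,t)[:4]:
        Q=P[r["pixels"]]; Q=Q[np.isfinite(Q[:,0])]
        if len(Q)<5: print(t,"few");continue
        zt=np.percentile(Q[:,2],95); T=Q[Q[:,2]>zt-.008]
        R=cv2.minAreaRect(Q[:,:2].astype(np.float32)*1000)
        c,rad=cv2.minEnclosingCircle(T[:,:2].astype(np.float32)*1000)
        print(t,round(r["confidence"],2),len(Q),"ztop",round(zt,3),"rect",np.round(R[0],1),np.round(R[1],1),round(R[2],1),"circ",np.round(c,1),round(rad,1))
# obstacles: tall stuff
g=P[np.isfinite(P[...,0])]
for z in (.06,.1): 
    q=g[(g[:,2]>z)&(g[:,0]>.3)&(g[:,0]<.9)&(g[:,1]>-.25)&(g[:,1]<.6)]; H,_,_=np.histogram2d(q[:,0],q[:,1],bins=[np.arange(.3,.91,.05),np.arange(-.25,.61,.05)]); print(z);print(H.astype(int))
E
```

```text
three_board 0.97 3547 ztop 0.017 rect [439.3 296.1] [199.5  97.9] 87.6 circ [438.  295.6] 107.9
two_board 0.58 2765 ztop 0.016 rect [446.7  57.9] [155.7  99.5] 82.4 circ [445.   59.1] 87.2
chute 0.95 1705 ztop 0.055 rect [617.3 224.3] [ 70.5 155.4] 83.4 circ [617.1 222.4] 79.0
dark_nut 0.46 190 ztop 0.058 rect [575.5 228.6] [47.9 36.3] 81.2 circ [573.9 229.2] 22.8
collet 0.73 160 ztop 0.041 rect [694.4 100.4] [29.3 40.7] 35.6 circ [692.4 104. ] 16.0
collet 0.68 153 ztop 0.042 rect [615.4  91.6] [33.7 39.6] 45.1 circ [610.7  92.8] 15.9
collet 0.42 165 ztop 0.041 rect [688.  -31.5] [42.  30.2] 2.9 circ [682.4 -31.9] 15.4
brass_pin 0.56 39 ztop 0.037 rect [684.6  40.8] [12.7 14.5] 74.1 circ [685.4  39.8] 5.0
small_nut 0.74 153 ztop 0.024 rect [589.9 365.2] [38.2 35.2] 1.4 circ [590.3 364.5] 19.4
small_cup 0.62 278 ztop 0.047 rect [6.017e+02 2.000e-01] [38.9 50.4] 48.4 circ [594.9   3.7] 18.9
large_cup 0.62 403 ztop 0.054 rect [679.6 347.8] [56.7 45. ] 10.3 circ [674.9 347. ] 24.1
large_nut 0.56 206 ztop 0.026 rect [589.7 469.5] [41.6 44.6] 8.6 circ [590.5 469.5] 22.9
0.06
[[   0    0   
[... 1451 characters left out ...]
0    0    0    0    0    0    0    0    0    0    0
     0    0    0]
 [2473    0    0    0    0    0    0    0    0    0    0    0    0    0
     0    0    0]
 [2422    0    0    0    0    0    0    0    0    0    0    0    0    0
     0    0    0]
 [2393    0    0    0    0    0    0    0    0    0    0    0    0    0
     0    0    0]
 [2339    0    0    0    0    0    0    0    0    0    0    0    0    0
     0    0    0]
 [2315    0    0    0    0    0    0   20    0    0    0    0    0    0
     0    0    0]
 [2272    0    0    0    0    0    0  195    0    0    7  136   62  157
   113   90  154]
 [2211 2526 2454 2381 2310 2272 2216 2166 2098 2045 2017 2041 1966 1911
  1905 1881 1795]]
```

```bash
python3 - <<'E'
from h import *
for n in ("top","scene"):
    p=vision.read_camera(n); p["T"]=np.array(p["T"]); P=cloud(p)
    g=P[np.isfinite(P[...,0])]
    q=g[(g[:,2]>.05)&(g[:,0]>-.1)&(g[:,0]<1.0)&(g[:,1]>-.9)&(g[:,1]<0)]
    xe=np.arange(-.1,1.01,.05); ye=np.arange(-.9,.01,.05)
    print(n,"max z (cm), cols y from -0.9; rows x from -0.1")
    for i in range(len(xe)-1):
        row=[]
        for j in range(len(ye)-1):
            m=(q[:,0]>=xe[i])&(q[:,0]<xe[i+1])&(q[:,1]>=ye[j])&(q[:,1]<ye[j+1])
            row.append("%3d/%-3d"%(100*q[m,2].min(),100*q[m,2].max()) if m.any() else "   .   ")
        print("%.2f"%xe[i]," ".join(row))
    if n=="top": cv2.imwrite("pics/t2.png",cv2.resize(p["img"],(800,600)))
E
```

```text
top max z (cm), cols y from -0.9; rows x from -0.1
-0.10    .       .       .       .       .       .       .       .       .       .       .       .       .       .       .       .       .       .   
-0.05    .       .       .       .       .       .       .       .       .       .       .       .       .       .       .       .       .       .   
0.00    .       .       .       .       .       .       .       .       .       .       .       .       .       .       .       .       .       .   
0.05    .       .       .       .       .       .       .       .       .       .       .       .       .       .       .       .       .       .   
0.10    .       .       .       .       .       .       .       .       .       .       .       .       .       .       .       .       .       .   
0.15    .       .       .       .       .       .       .       .       .       .       .       .       .       .       .       .       .       .   
0.20    .       .       .       .       .       .       .       .       .       .       .       .       .       .       .     60/64   49/61   38/52 
0.25
[... 4860 characters left out ...]
       .       .       .       .       .       .       .       .       .       .       .       .       .   
0.80    .       .       .       .       .       .       .       .       .       .       .       .       .       .       .       .       .       .   
0.85    .       .       .       .       .       .       .       .       .       .       .       .       .       .       .       .      5/50    5/50 
0.90    .       .       .       .       .       .       .       .       .       .       .       .       .       .       .       .       .       .   
0.95    .       .       .       .       .       .       .       .       .       .       .       .       .       .       .       .       .       .
```

View pics/t2.png

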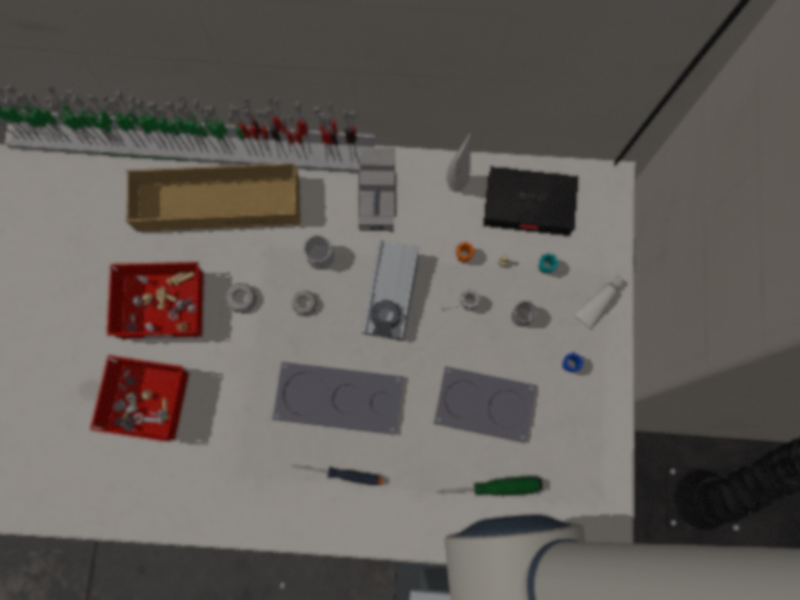

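{"op": "carry_out", "data": {"series": [-7, 40, 0, 0, 1, -7, 40, 0, 0, 1, -7, 40, 0, 0, 1, -7, 40, 0, 0, 1, -7, 40, 0, 0, 1]}}

```text
time_s: 2.25
ee_pos: [0.1265, -0.4021, 0.1843]
eef_rot: [180.0, 0.0, 15.0]
wrist_force: [-0.1, -0.3, 1.1]
width: 0.0912
finger_force: 0.0
```

{"op": "carry_out", "data": {"series": [-5, 35, 0, 0, 1, 32, 20, 0, -0.05, 1, 32, 20, 0, -0.05, 1, 32, 20, 0, -0.05, 1, 32, 20, 0, -0.05, 1]}}

```text
time_s: 2.75
ee_pos: [0.2509, -0.2879, 0.1846]
eef_rot: [180.0, -0.0, 3.4]
wrist_force: [0.4, -0.8, -0.1]
width: 0.0909
finger_force: 0.0
```

{"op": "carry_out", "data": {"series": [22, 28, 0, -0.05, 1, 22, 28, 0, -0.05, 1, 22, 28, 0, -0.03, 1, 22, 28, 0, -0.03, 1, 10, 40, 0, -0.02, 1]}}

```text
time_s: 3.25
ee_pos: [0.3498, -0.1364, 0.1847]
eef_rot: [180.0, -0.1, -6.9]
wrist_force: [0.8, 0.3, 0.2]
width: 0.0914
finger_force: 0.0
```

{"op": "carry_out", "data": {"series": [15, 45, 0, 0, 1, 15, 45, 0, 0, 1, 20, 45, 0, 0, 1, 20, 40, 0, 0, 1, 20, 40, 0, 0, 1]}}

```text
time_s: 3.75
ee_pos: [0.4383, 0.0805, 0.1846]
eef_rot: [-180.0, -0.0, -6.7]
wrist_force: [0.7, -0.5, -0.3]
width: 0.0911
finger_force: 0.0
```

{"op": "carry_out", "data": {"series": [23, 30, 3, 0, 1, 23, 30, 3, 0, 1, 23, 30, 3, 0, 1, 23, 30, 3, 0, 1, 23, 28, 3, 0, 1]}}

```text
time_s: 4.25
ee_pos: [0.5535, 0.2279, 0.1995]
eef_rot: [-180.0, -0.0, -6.7]
wrist_force: [0.9, -0.1, 0.6]
width: 0.0913
finger_force: 0.0
```

```bash
cat >> h.py <<'E'
def look(t,cam="wrist",save=None,dz=.006):
    p=vision.read_camera(cam); p["T"]=np.array(p["T"]); P=cloud(p)
    if save: cv2.imwrite(f"pics/{save}.png",p["img"])
    s=bot.get_state(); print("tcp",s["ee_pos"].round(4),s["eef_rot"].round(1))
    for n in t:
        for r in spotter.regions_of(p,n)[:3]:
            Q=P[r["pixels"]]; Q=Q[np.isfinite(Q[:,0])]
            if len(Q)<5: print(n,"few");continue
            zt=np.percentile(Q[:,2],95); T=Q[Q[:,2]>zt-dz]
            c,rad=cv2.minEnclosingCircle(T[:,:2].astype(np.float32)*1000)
            R=cv2.minAreaRect(Q[:,:2].astype(np.float32)*1000)
            print(n,round(r["confidence"],2),len(Q),"ztop",round(zt,4),"circ",np.round(c,1),round(rad,1),"rect",np.round(R[0],1),np.round(R[1],1),round(R[2],1))
        print("  tip",n,[(round(r["confidence"],2),w(p,r["xyz"]).round(4).tolist()) for r in spotter.tip_of(p,n)[:3]])
    return p,P
E
python3 -c "
from h import *
look(['dark_nut','chute'],save='w1')"
```

```text
tcp [0.5568 0.2315 0.1998] [-179.9   -0.2   -6.7]
dark_nut 0.63 982 ztop 0.055 circ [572.7 229.6] 23.4 rect [575.1 228.6] [49.9 44.3] 81.9
  tip dark_nut [(0.74, [0.5733, 0.2371, 0.0317])]
chute 0.67 6640 ztop 0.0548 circ [617.4 225.1] 80.4 rect [613.5 223.2] [ 70.4 158.5] 83.6
  tip chute [(0.94, [0.5766, 0.23, 0.0004])]
```

View pics/w1.png

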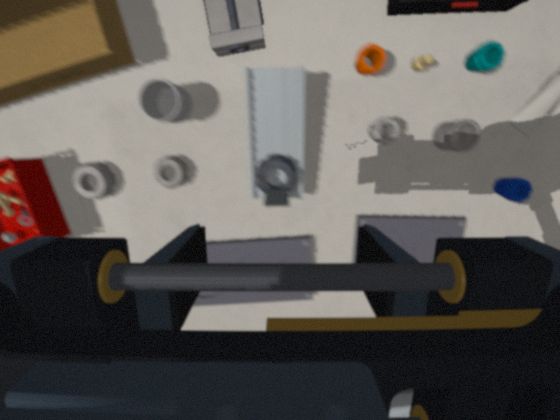

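{"op": "carry_out", "data": {"series": [8, -1, -25, 0, 1, 8, -1, -30, 0, 1, 0, 0, -30, 0, 1, 0, 0, -25, 0, 1, 0, 0, -20, 0, 1], "force": 20}}

```text
time_s: 5.0
ee_pos: [0.5676, 0.223, 0.068]
eef_rot: [180.0, 0.1, -6.8]
wrist_force: [0.4, 0.9, 0.5]
width: 0.0912
finger_force: 0.0
```

{"op": "carry_out", "data": {"series": [0, 0, -18, 0, 1, 0, 0, -10, 0, 1, 0, 0, 0, 0, 1, 0, 0, 0, 0, 1]}}

```text
time_s: 5.4
ee_pos: [0.569, 0.2241, 0.042]
eef_rot: [-180.0, -0.0, -6.8]
wrist_force: [0.0, 0.9, 0.3]
width: 0.0914
finger_force: 0.0
```

{"op": "carry_out", "data": {"series": [4, 5, -1, 0, 1, 0, 0, 0, 0, 1]}}

```text
time_s: 5.6
ee_pos: [0.5739, 0.23, 0.0412]
eef_rot: [-179.9, -0.1, -6.8]
wrist_force: [-0.7, -0.2, -0.1]
width: 0.0913
finger_force: 0.0
```

```bash
python3 -c "
from h import *
for i in range(3): print(bot.get_state()['ee_pos'],bot.get_state()['joint_positions'])
p,P=look(['dark_nut'],save='w2')"
```

```text
[0.57388051 0.23002081 0.04118297] [1.63062338e+01 3.69445720e+01 8.64767775e+01 7.02716725e-03
 5.64618919e+01 1.13066951e+02]
[0.57388051 0.23002081 0.04118297] [1.63062338e+01 3.69445720e+01 8.64767775e+01 7.02716725e-03
 5.64618919e+01 1.13066951e+02]
[0.57388051 0.23002081 0.04118297] [1.63062338e+01 3.69445720e+01 8.64767775e+01 7.02716725e-03
 5.64618919e+01 1.13066951e+02]
tcp [0.5735 0.2298 0.041 ] [-1.8e+02 -1.0e-01 -6.8e+00]
dark_nut 0.76 3055 ztop 0.0549 circ [573.9 229.7] 23.6 rect [577.2 228.7] [48.5 41.3] 81.8
  tip dark_nut [(0.92, [0.5763, 0.2313, 0.0305])]
```

View pics/w2.png

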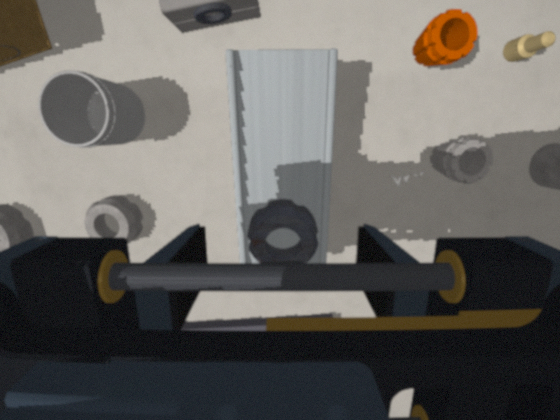

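{"op": "carry_out", "data": {"series": [0, 0, 0, 0, -1, 0, 0, 0, 0, -1, 0, 0, 0, 0, -1, 0, 0, 0, 0, -1, 0, 0, 0, 0, -1], "force": 20}}

```text
time_s: 6.25
ee_pos: [0.5727, 0.2293, 0.0403]
eef_rot: [180.0, 0.0, -6.8]
wrist_force: [0.8, -0.1, 0.1]
width: 0.0539
finger_force: 0.0
```

{"op": "carry_out", "data": {"series": [0, 0, 0, 0, -1, 0, 0, 0, 0, -1, 0, 0, 0, 0, -1]}}

```text
time_s: 6.55
ee_pos: [0.5728, 0.2293, 0.0403]
eef_rot: [180.0, -0.0, -6.8]
wrist_force: [0.4, 0.8, 0.1]
width: 0.0299
finger_force: 0.0
```

```bash
python3 -c "
from h import *
print(bot.get_state()['width'],bot.get_state()['finger_force'])
p,P=look(['dark_nut'],save='w3')"
```

```text
0.02991159589115302 0.0
tcp [0.5728 0.2293 0.0403] [180.    0.   -6.8]
dark_nut 0.77 2636 ztop 0.055 circ [575.1 229.6] 24.1 rect [573.3 228.4] [46.  50.5] 89.5
dark_nut 0.51 6499 ztop 0.0524 circ [673.9 348.4] 23.8 rect [675.9 366.6] [82.9 58.1] 66.8
  tip dark_nut [(0.62, [0.5762, 0.2346, 0.0319])]
```

View pics/w3.png

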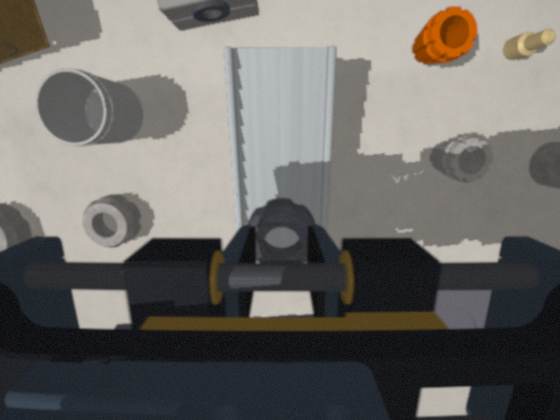

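```bash
python3 -c "
from h import *
p,P=look([])
for v in range(200,320,8): print(v,[ (P[v,u]*1000).round().tolist() if np.isfinite(P[v,u,0]) else None for u in (190,235,250,280,315,330)])
p,P=look([],'top',save='t3')
c=px(p,[.573,.229,.05]);print(c)
cv2.imwrite('pics/t3c.png',cv2.resize(p['img'][c[1]-60:c[1]+60,c[0]-70:c[0]+70],None,fx=4,fy=4))
p,P=look([],'scene');c=px(p,[.573,.229,.05]);print(c)
cv2.imwrite('pics/s3c.png',cv2.resize(p['img'][c[1]-60:c[1]+60,c[0]-70:c[0]+70],None,fx=4,fy=4))
a=cv2.imread('pics/t3c.png');b=cv2.imread('pics/s3c.png');cv2.imwrite('pics/c3.png',cv2.resize(np.hstack([a,b]),(800,343)))
"
```

```text
tcp [0.5728 0.2293 0.0403] [-180.     0.    -6.8]
200 [[598.0, 303.0, 0.0], [601.0, 259.0, 39.0], [599.0, 249.0, 35.0], [597.0, 228.0, 38.0], [594.0, 203.0, 34.0], [584.0, 188.0, 0.0]]
208 [[591.0, 304.0, 0.0], [595.0, 260.0, 38.0], [593.0, 250.0, 33.0], [595.0, 228.0, 51.0], [587.0, 204.0, 33.0], [577.0, 189.0, -0.0]]
216 [[584.0, 306.0, -0.0], [590.0, 261.0, 37.0], [587.0, 251.0, 32.0], [591.0, 229.0, 55.0], [581.0, 204.0, 32.0], [570.0, 189.0, -0.0]]
224 [[578.0, 307.0, 0.0], [573.0, 269.0, 1.0], [586.0, 250.0, 48.0], [585.0, 229.0, 55.0], [579.0, 206.0, 43.0], [564.0, 190.0, 0.0]]
232 [[571.0, 308.0, -0.0], [566.0, 270.0, 1.0], [592.0, 245.0, 86.0], [571.0, 231.0, 30.0], [588.0, 210.0, 86.0], [557.0, 191.0, 1.0]]
240 [[615.0, 252.0, 157.0], [612.0, 239.0, 155.0], [592.0, 243.0, 99.0], [565.0, 232.0, 30.0], [588.0, 211.0, 98.0], [609.0, 211.0, 155.0]]
248 [[614.0, 251.0, 163.0], [613.0, 238.0, 163.0], [592.0, 242.0, 109.0], [559.0, 233.0, 31.0], [588.0, 212.0, 109.0], [609.0, 212.0, 163.0]]
256 [[614.0, 249.0, 168.0], [612.0, 238.0, 167.0], [593.0, 241.0, 122.0], [560.0, 232.0, 47
[... 464 characters left out ...]
 214.0, 171.0]]
288 [[607.0, 249.0, 172.0], [603.0, 239.0, 169.0], [601.0, 235.0, 166.0], [600.0, 227.0, 166.0], [600.0, 217.0, 167.0], [602.0, 214.0, 172.0]]
296 [[605.0, 250.0, 173.0], [601.0, 239.0, 169.0], [581.0, 241.0, 135.0], [501.0, 240.0, -1.0], [582.0, 216.0, 142.0], [600.0, 214.0, 173.0]]
304 [[602.0, 251.0, 172.0], [599.0, 239.0, 169.0], [579.0, 242.0, 136.0], [493.0, 241.0, 0.0], [580.0, 217.0, 143.0], [599.0, 214.0, 174.0]]
312 [[600.0, 251.0, 172.0], [597.0, 240.0, 170.0], [575.0, 242.0, 136.0], [485.0, 242.0, -0.0], [577.0, 217.0, 144.0], [596.0, 214.0, 173.0]]
tcp [0.5728 0.2293 0.0403] [180.   -0.   -6.8]
[269 220]
tcp [0.5728 0.2293 0.0403] [-180.    -0.    -6.8]
[264 209]
```

View pics/c3.png

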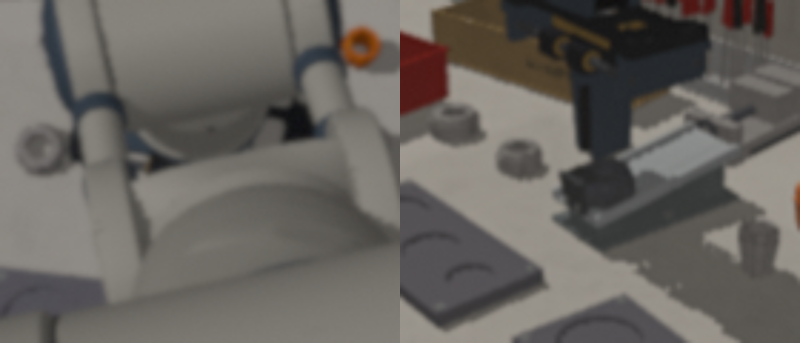

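```bash
python3 -c "
from h import *
p,P=look([],'scene')
m=(np.abs(P[...,0]-.573)<.03)&(np.abs(P[...,1]-.229)<.06)&(P[...,2]>.03)
for v in range(170,225,2):
    us=np.where(m[v])[0]
    if len(us): print(v,[(u,(P[v,u]*1000).round().astype(int).tolist()) for u in us[::max(1,len(us)//5)]])
"
```

```text
tcp [0.5728 0.2293 0.0403] [-180.    -0.    -6.8]
170 [(np.int64(265), [555, 203, 159]), (np.int64(266), [557, 201, 159]), (np.int64(267), [558, 200, 159]), (np.int64(268), [562, 200, 158]), (np.int64(269), [564, 200, 157])]
172 [(np.int64(269), [566, 202, 152])]
174 [(np.int64(254), [558, 243, 137]), (np.int64(261), [553, 213, 147]), (np.int64(262), [549, 206, 150]), (np.int64(263), [548, 201, 152])]
176 [(np.int64(254), [555, 241, 134]), (np.int64(256), [559, 238, 134]), (np.int64(258), [562, 235, 134]), (np.int64(260), [555, 220, 140]), (np.int64(262), [550, 208, 145]), (np.int64(264), [553, 204, 145]), (np.int64(266), [556, 201, 145])]
178 [(np.int64(254), [557, 243, 128]), (np.int64(257), [559, 235, 130]), (np.int64(260), [554, 219, 136]), (np.int64(263), [559, 214, 136]), (np.int64(266), [564, 210, 136]), (np.int64(269), [574, 212, 132])]
180 [(np.int64(254), [558, 244, 123]), (np.int64(257), [558, 234, 126]), (np.int64(260), [556, 221, 130]), (np.int64(263), [558, 214, 132]), (np.int64(266), [566, 212, 130]), (np.int64(269), [572, 210, 129])]
182 [(np.int64(254), [557, 244, 11
[... 3829 characters left out ...]
64(273), [578, 204, 34]), (np.int64(278), [583, 193, 36]), (np.int64(283), [600, 193, 30])]
220 [(np.int64(258), [543, 217, 37]), (np.int64(262), [556, 217, 32]), (np.int64(266), [559, 207, 35]), (np.int64(270), [568, 203, 33]), (np.int64(274), [572, 194, 35])]
222 [(np.int64(258), [545, 219, 30]), (np.int64(259), [546, 217, 31]), (np.int64(267), [555, 199, 34]), (np.int64(268), [556, 198, 34]), (np.int64(269), [558, 196, 34]), (np.int64(270), [561, 196, 33]), (np.int64(271), [563, 195, 33]), (np.int64(272), [567, 195, 31]), (np.int64(273), [569, 195, 31])]
224 [(np.int64(263), [547, 204, 30]), (np.int64(264), [545, 198, 33]), (np.int64(265), [549, 199, 31]), (np.int64(266), [551, 198, 31])]
```

{"op": "carry_out", "data": {"series": [0, 0, 0, 0, 1, 0, 0, 0, 0, 1, 0, 0, 0, 0, 1, 0, 0, 0, 0, 1, 0, 0, 0, 0, 1]}}

```text
time_s: 7.4
ee_pos: [0.5728, 0.2293, 0.0403]
eef_rot: [-180.0, -0.0, -6.8]
wrist_force: [0.1, 0.0, 0.7]
width: 0.0393
finger_force: 0.0
```

{"op": "carry_out", "data": {"series": [0, 0, 0, 0, 1, 0, 0, 0, 0, 1, 0, 0, 0, 0, 1]}}

```text
time_s: 7.7
ee_pos: [0.5727, 0.2293, 0.0403]
eef_rot: [180.0, 0.0, -6.8]
wrist_force: [-0.6, -0.7, 0.8]
width: 0.0636
finger_force: 0.0
```

```bash
cat >>h.py <<'E'
def tips():
    s=bot.get_state(); p=vision.read_camera("scene"); p["T"]=np.array(p["T"]); P=cloud(p); t=s["ee_pos"]
    a=np.radians(s["eef_rot"][2]); ax=np.array([np.cos(a),np.sin(a)]); ay=np.array([-ax[1],ax[0]])
    D=P[...,:2]-t[:2]; lx=D@ax; ly=D@ay
    print("tcp",t.round(4),"width",s["width"])
    hw=s["width"]/2
    for sg in (1,-1):
        for z0 in range(10,130,5):
            m=(np.abs(lx)<.022)&(sg*ly>hw-.006)&(sg*ly<hw+.02)&(np.abs(P[...,2]*1000-z0)<2.5)
            if m.any(): print("side",sg,"z",z0,m.sum(),"lx",(lx[m].min()*1000).round(),(lx[m].max()*1000).round(),"ly",(ly[m].min()*1000).round(),(ly[m].max()*1000).round())
E
python3 -c "
from h import *
tips()"
```

```text
tcp [0.5727 0.2293 0.0403] width 0.06363907478770497
side 1 z 70 15 lx -16.0 17.0 ly 30.0 34.0
side 1 z 75 24 lx -17.0 17.0 ly 29.0 33.0
side 1 z 80 26 lx -18.0 17.0 ly 28.0 38.0
side 1 z 85 28 lx -16.0 18.0 ly 27.0 37.0
side 1 z 90 31 lx -17.0 17.0 ly 27.0 37.0
side 1 z 95 27 lx -18.0 17.0 ly 28.0 40.0
side 1 z 100 29 lx -17.0 17.0 ly 29.0 41.0
side 1 z 105 29 lx -17.0 17.0 ly 28.0 39.0
side 1 z 110 30 lx -18.0 16.0 ly 28.0 38.0
side 1 z 115 29 lx -18.0 15.0 ly 29.0 39.0
side 1 z 120 24 lx -17.0 10.0 ly 28.0 44.0
side 1 z 125 31 lx -18.0 7.0 ly 29.0 43.0
side -1 z 10 1 lx -19.0 -19.0 ly -26.0 -26.0
side -1 z 25 13 lx -21.0 10.0 ly -36.0 -32.0
side -1 z 30 27 lx -21.0 21.0 ly -36.0 -26.0
side -1 z 35 38 lx -21.0 21.0 ly -38.0 -26.0
side -1 z 40 7 lx -5.0 20.0 ly -35.0 -26.0
side -1 z 45 4 lx -12.0 4.0 ly -28.0 -26.0
side -1 z 70 10 lx -16.0 19.0 ly -41.0 -35.0
side -1 z 75 24 lx -17.0 18.0 ly -44.0 -35.0
side -1 z 80 29 lx -17.0 18.0 ly -45.0 -36.0
side -1 z 85 29 lx -18.0 18.0 ly -45.0 -39.0
side -1 z 90 31 lx -18.0 19.0 ly -46.0 -36.0
side -1 z 95 30 lx -17.0 17.0 ly -47.0 -37.0
side -1 z 100 28 lx -18.0 17.0 ly -46.0 -36.0
side -1 z 105 32 lx -17.0 15.0 ly -47.0 -36.0
side -1 z 110 27 lx -17.0 16.0 ly -47.0 -37.0
side -1 z 115 31 lx -17.0 15.0 ly -49.0 -37.0
side -1 z 120 31 lx -17.0 19.0 ly -48.0 -38.0
side -1 z 125 34 lx -17.0 18.0 ly -49.0 -37.0
```

{"op": "carry_out", "data": {"series": [0, 0, 0, 0, 1, 0, 0, 0, 0, 1, 0, 0, 0, 0, 1, 0, 0, -13, 0, 1, 0, 0, -14, 0, 1]}}

```text
time_s: 8.25
ee_pos: [0.5729, 0.2293, 0.0125]
eef_rot: [-180.0, -0.0, -6.8]
wrist_force: [-0.5, -0.2, -0.6]
width: 0.0915
finger_force: 0.0
```

{"op": "carry_out", "data": {"series": [0, 0, 0, 0, 1, 0, 0, 0, 0, 1]}}

```text
time_s: 8.45
ee_pos: [0.5722, 0.2291, 0.0124]
eef_rot: [180.0, 0.1, -6.8]
wrist_force: [-0.3, -0.6, 0.6]
width: 0.0913
finger_force: 0.0
```

```bash
python3 -c "
from h import *
tips()"|grep -v "z [6-9]\|z 1.."
```

```text
tcp [0.5722 0.2291 0.0124] width 0.09131014470383082
side 1 z 40 3 lx -15.0 13.0 ly 44.0 45.0
side 1 z 45 23 lx -16.0 16.0 ly 42.0 49.0
side 1 z 50 27 lx -16.0 19.0 ly 42.0 52.0
side 1 z 55 27 lx -17.0 18.0 ly 42.0 52.0
side -1 z 40 2 lx 5.0 13.0 ly -53.0 -52.0
side -1 z 45 18 lx -17.0 13.0 ly -56.0 -49.0
side -1 z 50 24 lx -16.0 16.0 ly -59.0 -51.0
side -1 z 55 28 lx -17.0 16.0 ly -59.0 -51.0
```

{"op": "carry_out", "data": {"series": [0, 0, -1, 0, 1, 0, 0, 0, 0, -1, 0, 0, 0, 0, -1, 0, 0, 0, 0, -1, 0, 0, 0, 0, -1], "force": 25}}

```text
time_s: 9.0
ee_pos: [0.5728, 0.2293, 0.0124]
eef_rot: [-180.0, -0.0, -6.8]
wrist_force: [0.4, 0.1, 0.3]
width: 0.0627
finger_force: 0.0
```

{"op": "carry_out", "data": {"series": [0, 0, 0, 0, -1, 0, 0, 0, 0, -1, 0, 0, 0, 0, -1, 0, 0, 0, 0, -1]}}

```text
time_s: 9.4
ee_pos: [0.5728, 0.2293, 0.0123]
eef_rot: [-180.0, -0.0, -6.8]
wrist_force: [-0.6, 0.1, 0.1]
width: 0.0454
finger_force: 24.9
```

{"op": "carry_out", "data": {"series": [0, 0, 0, 0, 0.3, 0, 0, 0, 0, 0.3, 0, 0, 0, 0, 0.3, 0, 0, -1, 0, 0.3, 0, 0, -1, 0, 0.3]}}

```text
time_s: 9.9
ee_pos: [0.5728, 0.2293, 0.0102]
eef_rot: [-180.0, -0.0, -6.8]
wrist_force: [0.0, -0.1, -0.1]
width: 0.0591
finger_force: 0.0
```

{"op": "carry_out", "data": {"series": [0, 0, -1, 0, 0.3, 0, 0, -1, 0, 0.3, 0, 0, 0, 0, 0.3]}}

```text
time_s: 10.2
ee_pos: [0.5728, 0.2293, 0.0082]
eef_rot: [180.0, 0.0, -6.8]
wrist_force: [0.3, -0.0, 0.1]
width: 0.0596
finger_force: 0.3
```

```bash
python3 -c "
from h import *
tips()
p,P=look(['dark_nut'],save='w4')
"|grep -v "z [7-9]\|z 1.."
```

```text
tcp [0.5728 0.2293 0.0082] width 0.05964163651724852
side 1 z 25 1 lx -22.0 -22.0 ly 28.0 28.0
side 1 z 45 9 lx -17.0 -1.0 ly 27.0 35.0
side 1 z 50 27 lx -17.0 17.0 ly 27.0 36.0
side 1 z 55 26 lx -17.0 17.0 ly 26.0 34.0
side 1 z 60 25 lx -17.0 14.0 ly 26.0 37.0
side 1 z 65 26 lx -18.0 15.0 ly 26.0 37.0
side -1 z 25 15 lx -22.0 10.0 ly -36.0 -32.0
side -1 z 30 27 lx -20.0 21.0 ly -36.0 -24.0
side -1 z 35 23 lx -20.0 21.0 ly -38.0 -24.0
side -1 z 40 16 lx -16.0 15.0 ly -40.0 -34.0
side -1 z 45 26 lx -18.0 19.0 ly -42.0 -34.0
side -1 z 50 26 lx -18.0 16.0 ly -42.0 -36.0
side -1 z 55 26 lx -17.0 16.0 ly -43.0 -35.0
side -1 z 60 26 lx -17.0 16.0 ly -44.0 -35.0
side -1 z 65 24 lx -17.0 16.0 ly -44.0 -35.0
tcp [0.5728 0.2293 0.0083] [-180.    -0.    -6.8]
dark_nut 0.84 3122 ztop 0.0551 circ [583.7 228.7] 25.2 rect [582.8 232.1] [43.5 52.6] 3.3
  tip dark_nut [(0.77, [0.5751, 0.235, 0.0323])]
```

View pics/w4.png

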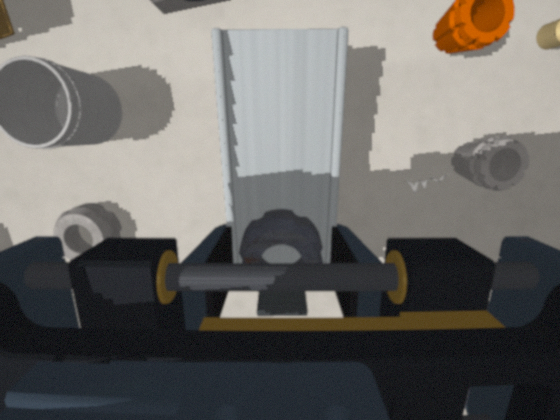

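{"op": "carry_out", "data": {"series": [0, 0, 0, 0, -1, 0, 0, 0, 0, -1, 0, 0, 0, 0, -1, 0, 0, 0, 0, -1], "force": 25}}

```text
time_s: 10.8
ee_pos: [0.5728, 0.2293, 0.0083]
eef_rot: [-180.0, -0.0, -6.8]
wrist_force: [0.0, 0.6, -0.1]
width: 0.0462
finger_force: 25.0
```

{"op": "carry_out", "data": {"series": [6, -0.7, 0.8, 0, -1, 6, -0.7, 0.8, 0, -1, 6, -0.7, 0.9, 0, -1, 6, -0.7, 0.9, 0, -1, 4, -0.5, 0.6, 0, -1]}}

```text
time_s: 11.3
ee_pos: [0.6012, 0.2259, 0.0123]
eef_rot: [180.0, 0.0, -6.8]
wrist_force: [-3.6, 0.8, 1.4]
width: 0.0465
finger_force: 25.2
```

{"op": "carry_out", "data": {"series": [0, 0, 0, 0, -1]}}

```text
time_s: 11.4
ee_pos: [0.6017, 0.2259, 0.0124]
eef_rot: [-180.0, -0.1, -6.8]
wrist_force: [1.1, -0.8, 1.9]
width: 0.0468
finger_force: 25.1
```

```bash
python3 -c "
from h import *
p,P=look(['dark_nut'],save='w5')
p,P=look(['dark_nut'],'scene',save='s5')
"
```

```text
tcp [0.6016 0.2259 0.0124] [-1.8e+02 -1.0e-01 -6.8e+00]
dark_nut 0.95 3021 ztop 0.0592 circ [602.9 226.7] 23.4 rect [599.4 222.4] [58.  44.3] 22.2
  tip dark_nut [(0.75, [0.6036, 0.2282, 0.0331])]
tcp [0.601  0.226  0.0124] [-180.    -0.    -6.8]
dark_nut 0.5 147 ztop 0.0561 circ [597.9 225.5] 22.1 rect [589.9 231. ] [47.1 23.8] 47.1
  tip dark_nut [(0.53, [0.6049, 0.2241, 0.0372])]
```

{"op": "carry_out", "data": {"series": [0, 0, 4, 0, -1, 0, 0, 8, 0, -1, 0, 0, 15, 0, -1, 0, 0, 15, 0, -1, 0, 0, 15, 0, -1], "force": 30}}

```text
time_s: 12.2
ee_pos: [0.6011, 0.2261, 0.0713]
eef_rot: [-180.0, -0.1, -6.8]
wrist_force: [0.5, -0.4, -2.6]
width: 0.0466
finger_force: 29.8
```

```bash
python3 -c "
from h import *
p,P=look(['dark_nut'],save='w6')
"
```

```text
tcp [0.6024 0.2265 0.0738] [-179.9   -0.2   -6.8]
dark_nut 0.63 3103 ztop 0.1181 circ [602.1 226.5] 23.5 rect [598.6 225.5] [56.1 47. ] 3.1
dark_nut 0.54 1583 ztop 0.0391 circ [610.1  95.1] 16.0 rect [606.6  84.9] [53.7 31.8] 71.5
  tip dark_nut [(0.95, [0.6024, 0.2292, 0.0913])]
```

View pics/w6.png

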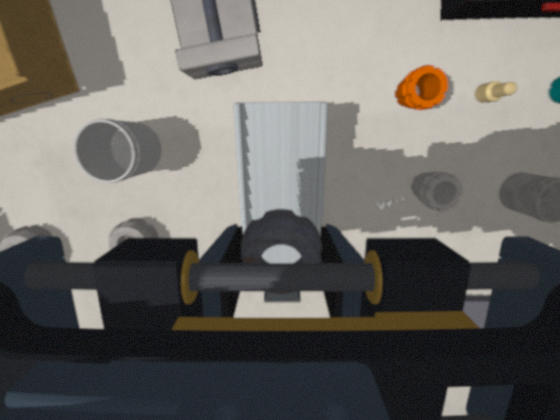

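{"op": "carry_out", "data": {"series": [-32, 24, 0, 0, -1, -32, 25, 0, 0, -1, -32, 25, 0, 0, -1, -32, 25, 0, 0, -1, -32, 24, 0, 0, -1]}}

```text
time_s: 12.85
ee_pos: [0.4391, 0.3496, 0.069]
eef_rot: [180.0, 0.0, -6.8]
wrist_force: [0.6, 1.1, -1.9]
width: 0.0464
finger_force: 29.8
```

{"op": "carry_out", "data": {"series": [0, 0, -15, 0, -1, 0, 0, -20, 0, -1, 0, 0, -15, 0, -1, 0, 0, 0, 0, -1, 0, 0, 0, 0, -1]}}

```text
time_s: 13.35
ee_pos: [0.4406, 0.3488, 0.0193]
eef_rot: [180.0, 0.0, -6.8]
wrist_force: [0.0, -0.2, -1.9]
width: 0.0464
finger_force: 29.8
```

```bash
python3 -c "
from h import *
p,P=look(['dark_nut','three_board'],save='w7')
"
```

```text
tcp [0.441  0.3491 0.0198] [-180.    -0.    -6.8]
dark_nut 0.65 3154 ztop 0.066 circ [447.  352.8] 28.7 rect [439.5 349. ] [52.9 51.9] 53.9
  tip dark_nut [(0.95, [0.4409, 0.3562, 0.0403])]
three_board 0.83 20140 ztop 0.0134 circ [444.6 296.9] 106.7 rect [437.4 292.7] [209.5  94.2] 87.2
three_board 0.15 5030 ztop 0.0232 circ [589.8 471.1] 24.4 rect [587.9 473.3] [47.5 56.1] 36.7
  tip three_board [(0.61, [0.4362, 0.2983, -0.0021])]
```

View pics/w7.png

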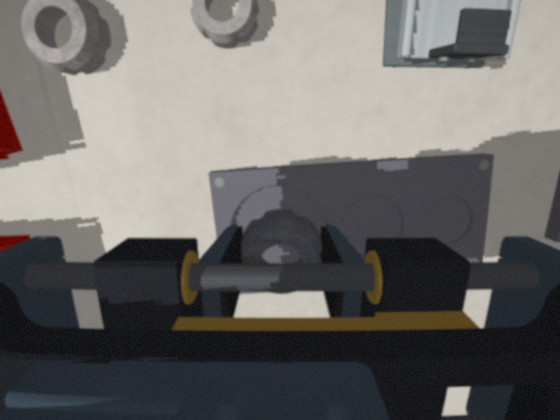

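{"op": "carry_out", "data": {"series": [0, 0, -12, 0, -1, 0, 0, -10, 0, -1, 0, 0, -5, 0, -1, 0, 0, -1, 0, -1, 0, 0, 0, 0, -1], "force": 10}}

```text
time_s: 14.1
ee_pos: [0.4406, 0.3489, -0.009]
eef_rot: [180.0, 0.0, -6.8]
wrist_force: [-0.3, 0.2, -1.4]
width: 0.0468
finger_force: 9.9
```

{"op": "carry_out", "data": {"series": [0, 0, -1, 0, -1, 0, 0, -1, 0, -1, 0, 0, 0, 0, -1]}}

```text
time_s: 14.4
ee_pos: [0.4409, 0.3491, -0.0106]
eef_rot: [-180.0, -0.0, -6.8]
wrist_force: [-0.5, 0.6, -1.3]
width: 0.0469
finger_force: 9.9
```

{"op": "carry_out", "data": {"series": [0, 0, -1, 0, -1, 0, 0, -1, 0, -1, 0, 0, 0, 0, -1]}}

```text
time_s: 14.7
ee_pos: [0.441, 0.3491, -0.0126]
eef_rot: [-180.0, -0.0, -6.8]
wrist_force: [0.8, -0.2, 0.4]
width: 0.0473
finger_force: 9.9
```

{"op": "carry_out", "data": {"series": [0, 0, -1, 0, -1, 0, 0, 0, 0, -1]}}

```text
time_s: 14.9
ee_pos: [0.4412, 0.3492, -0.0135]
eef_rot: [-180.0, -0.0, -6.8]
wrist_force: [1.2, -0.4, 3.9]
width: 0.0471
finger_force: 9.9
```

{"op": "carry_out", "data": {"series": [0, 0, 0, 0, 0.6, 0, 0, 0, 0, 0.6, 0, 0, 0, 0, 0.6, 0, 0, 0, 0, 0.6, 0, 0, 5, 0, 0.6]}}

```text
time_s: 15.4
ee_pos: [0.4403, 0.3487, -0.009]
eef_rot: [180.0, 0.1, -6.8]
wrist_force: [0.1, 0.1, 0.9]
width: 0.0728
finger_force: 0.0
```

{"op": "carry_out", "data": {"series": [0, 0, 10, 0, 0.6, 0, 0, 20, 0, 0.6, 0, 0, 30, 0, 0.6, 0, 0, 30, 0, 0.6, 0, 0, 25, 0, 0.6]}}

```text
time_s: 15.9
ee_pos: [0.441, 0.3492, 0.1088]
eef_rot: [-179.9, -0.1, -6.8]
wrist_force: [0.1, 0.8, 1.1]
width: 0.0731
finger_force: 0.0
```

```bash
python3 -c "
from h import *
p,P=look(['dark_nut','three_board'],save='w8')
p,P=look(['dark_nut'],'scene')
"
```

```text
tcp [0.4426 0.3502 0.1123] [-179.8   -0.3   -6.8]
dark_nut 0.84 1494 ztop 0.0315 circ [441.1 350.1] 24.5 rect [441.5 349.6] [49.5 47.1] 55.5
  tip dark_nut [(0.93, [0.4428, 0.3548, 0.0087])]
three_board 0.66 15748 ztop 0.0135 circ [437.8 297.3] 109.8 rect [434.2 295.3] [209.4 101. ] 87.0
  tip three_board [(0.82, [0.4419, 0.2993, -0.003])]
tcp [0.4403 0.3487 0.1059] [180.    0.   -6.8]
dark_nut 0.65 286 ztop 0.0324 circ [440.9 345.5] 24.7 rect [439.1 344. ] [46.8 43.4] 86.5
  tip dark_nut [(0.56, [0.4399, 0.3465, 0.0079])]
```

View pics/w8.png

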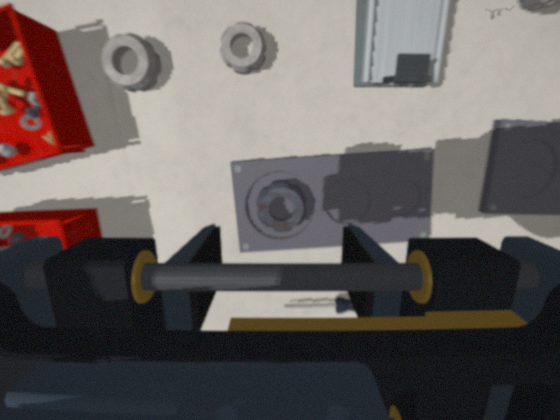

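{"op": "carry_out", "data": {"series": [22, -32, 0, 0, 0.6, 22, -32, 0, 0, 0.6, 22, -32, 0, 0, 0.6, 22, -32, 0, 0, 0.6, 22, -32, 0, 0, 0.6]}}

```text
time_s: 16.8
ee_pos: [0.5511, 0.1875, 0.1056]
eef_rot: [180.0, 0.1, -6.8]
wrist_force: [0.7, 0.1, -0.3]
width: 0.073
finger_force: 0.0
```

{"op": "carry_out", "data": {"series": [22, -32, 0, 0, 0.6, 22, -32, 0, 0, 0.6, 17, -30, 0, 0, 0.6, 0, 0, -10, 0, 0.6, 0, 0, 0, 0, 0.6]}}

```text
time_s: 17.3
ee_pos: [0.6107, 0.0944, 0.0944]
eef_rot: [180.0, 0.2, -6.9]
wrist_force: [-1.0, 0.5, 0.2]
width: 0.0732
finger_force: 0.0
```

```bash
python3 -c "
from h import *
p,P=look(['collet','brass_pin','small_cup'])
"
```

```text
tcp [0.6105 0.0953 0.095 ] [180.    0.2  -6.8]
collet 0.91 812 ztop 0.0394 circ [610.2  94.6] 15.6 rect [609.5  94.9] [30.1 32.2] 87.3
collet 0.77 1393 ztop 0.0391 circ [681.5 -30.5] 16.0 rect [681.3 -39.3] [36.1 48.7] 4.5
collet 0.61 871 ztop 0.0394 circ [691.6 106.7] 15.9 rect [690.7 107.1] [30.8 35.3] 59.9
  tip collet [(0.74, [0.61, 0.0969, 0.0031]), (0.67, [0.6782, -0.0336, 0.0034]), (0.56, [0.6911, 0.1061, -0.0013])]
  tip brass_pin [(0.85, [0.6869, 0.0378, -0.0007])]
  tip small_cup [(0.63, [0.5941, 0.0047, 0.0007])]
```

Aligned over the collet; down and grip (tool reading −8 puts the tips about 21 mm up).

{"op": "carry_out", "data": {"series": [0, 0, -35, 0, 0.6, 0, 0, -35, 0, 0.6, 0, 0, -25, 0, 0.6, 0, 0, -8, 0, 0.6, 0, 0, 0, 0, -1], "force": 15}}

```text
time_s: 18.15
ee_pos: [0.6113, 0.0952, -0.0072]
eef_rot: [180.0, 0.1, -6.8]
wrist_force: [-0.6, 0.3, 1.3]
width: 0.0677
finger_force: 0.0
```

{"op": "carry_out", "data": {"series": [0, 0, 0, 0, -1, 0, 0, 0, 0, -1, 0, 0, 0, 0, -1, 0, 0, 0, 0, -1, 0, 0, 0, 0, -1]}}

```text
time_s: 18.65
ee_pos: [0.612, 0.0949, -0.0062]
eef_rot: [-180.0, -0.0, -6.8]
wrist_force: [-0.8, -1.6, 4.4]
width: 0.0304
finger_force: 15.0
```

{"op": "carry_out", "data": {"series": [0, 0, 0, 0, -1, 0, 0, 0, 0, -1]}}

```text
time_s: 18.85
ee_pos: [0.6121, 0.0949, -0.0063]
eef_rot: [180.0, -0.0, -6.8]
wrist_force: [-0.4, -2.3, 6.6]
width: 0.03
finger_force: 15.0
```

{"op": "carry_out", "data": {"series": [0, 0, 5, 0, -1, 0, 0, 10, 0, -1, 0, 0, 25, 0, -1, 0, 0, 30, 0, -1, 0, 0, 0, 0, -1]}}

```text
time_s: 19.35
ee_pos: [0.6141, 0.0953, 0.0676]
eef_rot: [-179.9, -0.3, -6.8]
wrist_force: [-0.3, -1.5, -1.0]
width: 0.0301
finger_force: 15.0
```

```bash
python3 -c "
from h import *
p,P=look(['collet'],save='w9')
p,P=look(['collet'],'scene')
"
```

```text
tcp [0.6132 0.0952 0.0657] [-180.    -0.2   -6.8]
collet 0.94 990 ztop 0.0394 circ [691.4 106.7] 15.9 rect [691.  106.8] [30.2 34.9] 64.2
collet 0.83 752 ztop 0.0391 circ [518.2 -72.3] 15.5 rect [518.3 -71. ] [27.6 25.8] 29.7
collet 0.64 1351 ztop 0.1132 circ [615.2  95.3] 14.9 rect [602.   99.4] [29.5 53. ] 73.2
  tip collet [(0.96, [0.6928, 0.1077, -0.0042]), (0.94, [0.6802, -0.0327, 0.001]), (0.67, [0.6137, 0.0974, 0.0758])]
tcp [0.6112 0.095  0.0628] [ 1.8e+02  1.0e-01 -6.8e+00]
collet 0.77 372 ztop 0.0391 circ [518.3 -77.4] 16.2 rect [542.  -61.6] [90.6 30.4] 34.8
collet 0.76 282 ztop 0.0399 circ [681.7 -33.8] 16.5 rect [681.7 -33.6] [32.1 30.8] 58.0
collet 0.62 213 ztop 0.0386 circ [691.9 104.5] 16.5 rect [714.1 109.4] [77.5 28.5] 17.4
  tip collet [(0.89, [0.5208, -0.0755, 0.0007]), (0.76, [0.6817, -0.0345, 0.0018]), (0.61, [0.6948, 0.1028, 0.0003])]
```

View pics/w9.png

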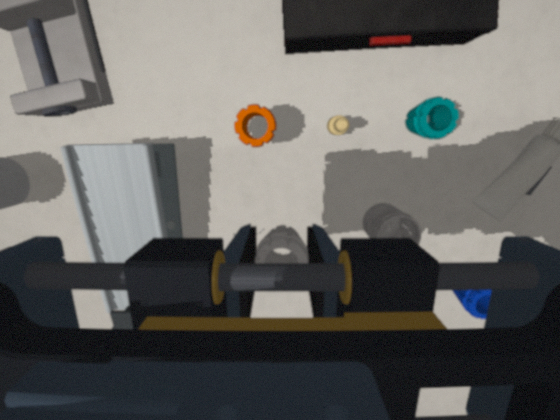

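{"op": "carry_out", "data": {"series": [-25, 27, 5, 0, -1, -25, 27, 5, 0, -1, -25, 27, 0, 0, -1, -25, 27, 0, 0, -1, -25, 26, 0, 0, -1]}}

```text
time_s: 20.15
ee_pos: [0.4853, 0.2298, 0.0727]
eef_rot: [180.0, 0.1, -6.8]
wrist_force: [0.7, -0.3, -0.7]
width: 0.0304
finger_force: 15.0
```

{"op": "carry_out", "data": {"series": [-24, 26, 0, 0, -1, -24, 26, 0, 0, -1, 0, 0, -20, 0, -1, 0, 0, -20, 0, -1, 0, 0, -20, 0, -1]}}

```text
time_s: 20.65
ee_pos: [0.4383, 0.2812, 0.0122]
eef_rot: [180.0, 0.0, -6.7]
wrist_force: [0.6, 0.4, -1.8]
width: 0.03
finger_force: 15.0
```

```bash
python3 -c "
from h import *
p,P=look(['collet','three_board'],save='w10')
"
```

```text
tcp [0.437  0.2803 0.0096] [179.9   0.2  -6.8]
collet 0.81 1449 ztop 0.0578 circ [452.1 280.1] 21.1 rect [444.1 278. ] [27.7 50.1] 48.7
  tip collet [(0.57, [0.4356, 0.2825, 0.0211]), (0.2, [0.592, 0.3686, 0.0001])]
three_board 0.93 17991 ztop 0.0135 circ [457.4 296.8] 103.4 rect [437.1 298.4] [214.1  95.8] 86.9
  tip three_board [(0.75, [0.437, 0.2992, -0.0024])]
```

{"op": "carry_out", "data": {"series": [0, 1, -5, 0, -1, 0, 0, -2, 0, -1, 0, 0, -1, 0, -1, 0, 0, -1, 0, -1, 0, 0, 0, 0, -1]}}

```text
time_s: 21.4
ee_pos: [0.4388, 0.282, 0.0043]
eef_rot: [-180.0, 0.0, -6.8]
wrist_force: [-0.1, 0.3, -0.4]
width: 0.0302
finger_force: 15.0
```

{"op": "carry_out", "data": {"series": [0, 0, -1, 0, -1, 0, 0, 0, 0, -1]}}

```text
time_s: 21.6
ee_pos: [0.4388, 0.282, 0.0033]
eef_rot: [180.0, 0.0, -6.8]
wrist_force: [-0.4, 0.7, -0.6]
width: 0.0297
finger_force: 15.0
```

{"op": "carry_out", "data": {"series": [0, 0, -1, 0, -1, 0, 0, 0, 0, -1]}}

```text
time_s: 21.8
ee_pos: [0.4387, 0.282, 0.0022]
eef_rot: [180.0, 0.0, -6.8]
wrist_force: [0.1, -0.1, -1.0]
width: 0.0302
finger_force: 15.0
```

{"op": "carry_out", "data": {"series": [0, 0, -0.7, 0, -1, 0, 0, 0, 0, -1]}}

```text
time_s: 22.0
ee_pos: [0.4389, 0.282, 0.0017]
eef_rot: [-180.0, -0.0, -6.8]
wrist_force: [-0.2, -1.2, 2.8]
width: 0.0296
finger_force: 15.0
```

{"op": "carry_out", "data": {"series": [0, 0, 0, 0, 0, 0, 0, 0, 0, 0, 0, 0, 0, 0, 0, 0, 0, 8, 0, 0, 0, 0, 20, 0, 0]}}

```text
time_s: 22.5
ee_pos: [0.4379, 0.2815, 0.0292]
eef_rot: [179.9, 0.1, -6.8]
wrist_force: [-0.1, 0.7, 0.2]
width: 0.0455
finger_force: 0.0
```

{"op": "carry_out", "data": {"series": [0, 0, 30, 0, 0, 0, 0, 30, 0, 0, 0, 0, 15, 0, 0, 0, 0, 0, 0, 0]}}

```text
time_s: 22.9
ee_pos: [0.44, 0.2827, 0.1071]
eef_rot: [-179.9, -0.2, -6.8]
wrist_force: [0.0, -0.0, -0.8]
width: 0.0455
finger_force: 0.0
```

```bash
python3 -c "
from h import *
p,P=look(['collet','three_board','dark_nut'],save='w11')
"
```

```text
tcp [0.4393 0.2823 0.1057] [-1.799e+02 -1.000e-01 -6.800e+00]
collet 0.7 836 ztop 0.0475 circ [436.9 281.3] 15.9 rect [431.5 281.2] [35.7 41. ] 74.1
  tip collet [(0.71, [0.4372, 0.283, 0.0139])]
three_board 0.84 13233 ztop 0.0136 circ [440.4 297.3] 107.8 rect [434.6 300.6] [205.3 100. ] 87.0
  tip three_board [(0.91, [0.4364, 0.2982, -0.0006])]
dark_nut 0.88 1625 ztop 0.0316 circ [446.5 340.3] 34.5 rect [445.3 343.4] [46.6 75.6] 21.7
  tip dark_nut [(0.59, [0.442, 0.3534, 0.0095])]
```

{"op": "carry_out", "data": {"series": [31, -30, 0, 0, 0, 31, -30, 0, 0, 0, 31, -30, 0, 0, 0, 31, -30, 0, 0, 0, 31, -30, 0, 0, 0]}}

```text
time_s: 23.75
ee_pos: [0.5946, 0.1305, 0.104]
eef_rot: [180.0, 0.1, -6.8]
wrist_force: [1.4, 0.7, 0.1]
width: 0.0458
finger_force: 0.0
```

{"op": "carry_out", "data": {"series": [31, -31, 0, 0, 0, 31, -31, 0, 0, 0, 31, -31, -10, 0, 0, 0, 0, -20, 0, 0, 0, 0, -10, 0, 0]}}

```text
time_s: 24.25
ee_pos: [0.686, 0.038, 0.0621]
eef_rot: [180.0, 0.2, -6.9]
wrist_force: [-1.7, -0.2, 0.4]
width: 0.0457
finger_force: 0.0
```

{"op": "carry_out", "data": {"series": [0, 0, 0, 0, 0]}}

```text
time_s: 24.35
ee_pos: [0.6849, 0.0395, 0.0625]
eef_rot: [180.0, 0.2, -6.8]
wrist_force: [1.0, -0.3, -0.4]
width: 0.0455
finger_force: 0.0
```

```bash
python3 -c "
from h import *
p,P=look(['brass_pin','collet'],dz=.015)
"
```

```text
tcp [0.6856 0.0397 0.0638] [ 1.8e+02  1.0e-01 -6.7e+00]
brass_pin 0.83 378 ztop 0.0366 circ [685.   40.8] 5.0 rect [684.4  38.7] [18.8 15.1] 51.8
  tip brass_pin [(0.57, [0.6879, 0.0426, -0.0018])]
collet 0.88 1315 ztop 0.0392 circ [682.  -31.1] 15.8 rect [675.5 -36.8] [48.  34.7] 34.9
collet 0.63 1253 ztop 0.0393 circ [705.1  90.3] 36.0 rect [697.7  93.8] [29.6 81.7] 21.5
  tip collet [(0.87, [0.6925, 0.1088, -0.0022]), (0.68, [0.6809, -0.0315, 0.0025])]
```

{"op": "carry_out", "data": {"series": [0, 1, -30, 0, 0, 0, 0, -30, 0, 0, 0, 0, -18, 0, 0, 0, 0, -7, 0, 0, 0, 0, 0, 0, 0], "force": 12}}

```text
time_s: 25.1
ee_pos: [0.6866, 0.0403, -0.0205]
eef_rot: [180.0, 0.0, -6.8]
wrist_force: [-0.1, -0.9, -0.5]
width: 0.0454
finger_force: 0.0
```

{"op": "carry_out", "data": {"series": [0, 0, 0, 0, -1, 0, 0, 0, 0, -1, 0, 0, 0, 0, -1, 0, 0, 0, 0, -1, 0, 0, 0, 0, -1]}}

```text
time_s: 25.6
ee_pos: [0.6871, 0.0399, -0.0199]
eef_rot: [-180.0, -0.0, -6.8]
wrist_force: [-0.1, 0.6, 5.1]
width: 0.0147
finger_force: 12.0
```

{"op": "carry_out", "data": {"series": [0, 0, 0, 0, -1, 0, 0, 0, 0, -1]}}

```text
time_s: 25.8
ee_pos: [0.6871, 0.04, -0.0199]
eef_rot: [-180.0, -0.0, -6.8]
wrist_force: [-0.4, -0.6, 7.2]
width: 0.0146
finger_force: 12.0
```

{"op": "carry_out", "data": {"series": [0, 0, 6, 0, -1, 0, 0, 15, 0, -1, 0, 0, 30, 0, -1, 0, 0, 30, 0, -1, -10, 8, 0, 0, -1]}}

```text
time_s: 26.3
ee_pos: [0.6804, 0.0473, 0.0659]
eef_rot: [-180.0, -0.5, -6.8]
wrist_force: [1.2, -0.4, 0.6]
width: 0.0149
finger_force: 12.0
```

{"op": "carry_out", "data": {"series": [-30, 22, 0, 0, -1, -30, 22, 0, 0, -1, -30, 22, 0, 0, -1, -30, 22, 0, 0, -1, -30, 22, 0, 0, -1]}}

```text
time_s: 26.8
ee_pos: [0.5251, 0.1588, 0.0611]
eef_rot: [-180.0, -0.0, -6.8]
wrist_force: [-0.1, -0.3, -0.3]
width: 0.0146
finger_force: 12.0
```

{"op": "carry_out", "data": {"series": [-30, 22, 0, 0, -1, -30, 22, 0, 0, -1, -30, 23, 0, 0, -1, 0, 0, -20, 0, -1, 0, 0, -20, 0, -1]}}

```text
time_s: 27.3
ee_pos: [0.4362, 0.226, 0.0212]
eef_rot: [-180.0, -0.1, -6.7]
wrist_force: [1.2, -0.5, -0.3]
width: 0.0149
finger_force: 12.0
```

```bash
python3 -c "
from h import *
p,P=look(['brass_pin','three_board'],save='w12',dz=.015)
"
```

```text
tcp [0.4351 0.2251 0.0184] [ 1.8e+02  1.0e-01 -6.7e+00]
brass_pin 0.77 604 ztop 0.0725 circ [450.3 223.7] 19.5 rect [446.8 224.3] [15.5 46. ] 78.5
  tip brass_pin [(0.74, [0.4371, 0.2228, 0.0364])]
three_board 0.71 16472 ztop 0.0135 circ [445.9 300.8] 110.3 rect [437.6 301.2] [212.   95.9] 87.2
three_board 0.33 491 ztop 0.0466 circ [446.7 279.2] 12.1 rect [447.4 278.5] [24.9 11.2] 69.5
  tip three_board [(0.82, [0.4375, 0.2976, -0.0017])]
```

View pics/w12.png

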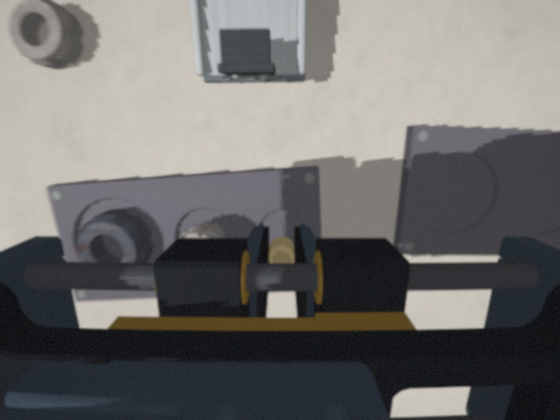

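{"op": "carry_out", "data": {"series": [0, 0, -15, 0, -1, 0, 0, -10, 0, -1, 0, 0, -4, 0, -1, 0, 0, -1, 0, -1, 0, 0, 0, 0, -1]}}

```text
time_s: 28.05
ee_pos: [0.4369, 0.225, -0.0092]
eef_rot: [-180.0, -0.0, -6.8]
wrist_force: [0.6, 0.3, -0.4]
width: 0.0147
finger_force: 12.0
```

{"op": "carry_out", "data": {"series": [0, 0, -1, 0, -1, 0, 0, 0, 0, -1]}}

```text
time_s: 28.25
ee_pos: [0.4369, 0.225, -0.0101]
eef_rot: [-180.0, -0.0, -6.8]
wrist_force: [0.3, -0.1, -0.5]
width: 0.0146
finger_force: 12.0
```

{"op": "carry_out", "data": {"series": [0, 0, -0.6, 0, -1, 0, 0, 0, 0, -1]}}

```text
time_s: 28.45
ee_pos: [0.4368, 0.225, -0.0109]
eef_rot: [-180.0, -0.0, -6.8]
wrist_force: [-0.0, 0.1, -0.3]
width: 0.0146
finger_force: 12.0
```

{"op": "carry_out", "data": {"series": [0, 0, -0.7, 0, -1, 0, 0, 0, 0, -1]}}

```text
time_s: 28.65
ee_pos: [0.4368, 0.225, -0.0117]
eef_rot: [-180.0, 0.0, -6.8]
wrist_force: [0.0, 0.0, -1.2]
width: 0.0149
finger_force: 12.0
```

{"op": "carry_out", "data": {"series": [0, 0, -0.6, 0, -1, 0, 0, 0, 0, -1]}}

```text
time_s: 28.85
ee_pos: [0.4369, 0.225, -0.012]
eef_rot: [-180.0, -0.0, -6.8]
wrist_force: [-1.4, -0.4, 9.1]
width: 0.0146
finger_force: 12.0
```

{"op": "carry_out", "data": {"series": [0, 0, 0.5, 0, -0.3, 0, 0, 0, 0, -0.3, 0, 0, 0, 0, -0.3, 0, 0, 10, 0, -0.3, 0, 0, 20, 0, -0.3]}}

```text
time_s: 29.35
ee_pos: [0.4359, 0.2246, 0.0181]
eef_rot: [179.9, 0.1, -6.8]
wrist_force: [0.8, -0.3, -0.6]
width: 0.0319
finger_force: 0.0
```

{"op": "carry_out", "data": {"series": [0, 0, 30, 0, -0.3, 0, 0, 30, 0, 0.4, 0, 0, 25, 0, 0.4, 0, 0, 0, 0, 0.4]}}

```text
time_s: 29.75
ee_pos: [0.4384, 0.2257, 0.1067]
eef_rot: [-179.9, -0.3, -6.8]
wrist_force: [-0.3, -0.8, -0.2]
width: 0.0528
finger_force: 0.0
```

```bash
python3 -c "
from h import *
p,P=look(['brass_pin','collet'],save='w13',dz=.015)
"
```

```text
tcp [0.4377 0.2253 0.1051] [-179.9   -0.2   -6.8]
  tip brass_pin [(0.59, [0.4385, 0.2257, 0.0048])]
collet 0.78 761 ztop 0.0474 circ [445.1 273.5] 25.5 rect [439.6 278.5] [27.  61.6] 13.1
  tip collet [(0.56, [0.4364, 0.2814, 0.0126])]
```

{"op": "carry_out", "data": {"series": [30, 28, 0, 0, 0.5, 30, 28, 0, 0, 0.5, 30, 28, 0, 0, 0.5, 30, 28, 0, 0, 0.5, 32, 28, 0, 0, 0.5]}}

```text
time_s: 30.5
ee_pos: [0.5891, 0.3659, 0.1019]
eef_rot: [179.9, 0.1, -6.8]
wrist_force: [1.0, -0.3, 1.0]
width: 0.0686
finger_force: 0.0
```

{"op": "carry_out", "data": {"series": [0, 0, -15, 0, 0.5, 0, 0, -15, 0, 0.5, 0, 0, 0, 0, 0.5]}}

```text
time_s: 30.8
ee_pos: [0.586, 0.3634, 0.0696]
eef_rot: [179.8, 0.3, -6.8]
wrist_force: [-0.6, 0.5, 0.1]
width: 0.0682
finger_force: 0.0
```

```bash
python3 -c "
from h import *
p,P=look(['small_nut','large_cup','large_nut'])
p,P=look(['brass_pin'],'scene',dz=.015)
for n in ('scene',):
  m=(np.hypot(P[...,0]-.4375,P[...,1]-.225)<.014)&(P[...,2]>.015); print((P[m]*1000).round().astype(int)[:40].tolist())
"
```

```text
tcp [0.5868 0.3636 0.0712] [179.9   0.2  -6.8]
small_nut 0.7 1442 ztop 0.0214 circ [589.9 367.3] 20.6 rect [588.8 368.1] [42.3 43.3] 45.6
  tip small_nut [(0.83, [0.5905, 0.368, -0.0011])]
large_cup 0.96 3614 ztop 0.0526 circ [673.3 348.5] 23.2 rect [677.1 347. ] [46.1 56.2] 64.0
  tip large_cup [(0.89, [0.673, 0.3486, 0.0041])]
large_nut 0.67 1996 ztop 0.0234 circ [591.8 472.2] 24.2 rect [594.6 470.6] [47.8 42.1] 57.9
  tip large_nut [(0.56, [0.5916, 0.4724, 0.0019])]
tcp [0.5889 0.3649 0.0739] [-180.    -0.    -6.8]
brass_pin 0.45 84 ztop 0.0425 circ [434.5 221.5] 4.4 rect [433.1 220.6] [ 9.2 14.5] 38.8
brass_pin 0.45 469 ztop 0.0463 circ [594.9   1.4] 19.7 rect [595.1   1.3] [36.8 37.7] 82.8
  tip brass_pin [(0.55, [0.4419, 0.2202, 0.0049])]
[[438, 227, 492], [438, 224, 492], [440, 224, 492], [441, 222, 492], [442, 220, 492], [444, 220, 492], [444, 217, 492], [446, 217, 492], [438, 226, 491], [440, 227, 491], [441, 224, 491], [443, 224, 491], [443, 221, 491], [444, 216, 490], [446, 217, 490], [446, 214, 490], [442, 226, 489], [441, 222, 489], [443, 222, 489], [444, 221, 489], [445, 218, 489], [447, 218, 489], [448, 218, 489], [442, 229, 488], [442, 227, 488], [444, 226, 488], [445, 225, 488], [446, 224, 487], [447, 222, 487], [447, 219, 487], [448, 217, 487], [444, 230, 486], [445, 228, 486], [446, 226, 486], [447, 225, 486], [449, 225, 486], [449, 223, 486], [451, 221, 486], [447, 232, 485], [447, 228, 484]]
```

{"op": "carry_out", "data": {"series": [1, 2, -30, 0, 0.5, 0, 0, -30, 0, 0.5, 0, 0, -25, 0, 0.5, 0, 0, -11, 0, 0.5, 0, 0, 0, 0, 0.5], "force": 25}}

```text
time_s: 31.8
ee_pos: [0.589, 0.3666, -0.024]
eef_rot: [179.9, 0.1, -6.8]
wrist_force: [-0.6, 0.3, -0.4]
width: 0.0681
finger_force: 0.0
```

{"op": "carry_out", "data": {"series": [0, 0, 0, 0, -1, 0, 0, 0, 0, -1, 0, 0, 0, 0, -1, 0, 0, 0, 0, -1, 0, 0, 0, 0, -1]}}

```text
time_s: 32.3
ee_pos: [0.5902, 0.3671, -0.0219]
eef_rot: [-180.0, -0.1, -6.8]
wrist_force: [-0.5, -2.4, 6.8]
width: 0.039
finger_force: 25.2
```

{"op": "carry_out", "data": {"series": [0, 0, 0, 0, -1, 0, 0, 0, 0, -1]}}

```text
time_s: 32.5
ee_pos: [0.5902, 0.3671, -0.0219]
eef_rot: [-180.0, -0.1, -6.8]
wrist_force: [-0.9, -1.5, 5.6]
width: 0.0391
finger_force: 25.2
```

{"op": "carry_out", "data": {"series": [0, 0, 6, 0, -1, 0, 0, 18, 0, -1, 0, 0, 30, 0, -1, 0, 0, 30, 0, -1, 0, 0, 10, 0, -1]}}

```text
time_s: 33.0
ee_pos: [0.5912, 0.3678, 0.0747]
eef_rot: [-179.9, -0.2, -6.8]
wrist_force: [0.2, 0.6, -1.6]
width: 0.0392
finger_force: 24.9
```

{"op": "carry_out", "data": {"series": [-18, -34, 0, 0, -1, -18, -34, 0, 0, -1, -18, -34, 0, 0, -1, -18, -34, 0, 0, -1, -18, -34, 0, 0, -1]}}

```text
time_s: 33.5
ee_pos: [0.4985, 0.1957, 0.0709]
eef_rot: [180.0, 0.0, -6.8]
wrist_force: [0.1, -0.4, -2.0]
width: 0.0391
finger_force: 24.9
```

{"op": "carry_out", "data": {"series": [-17, -34, 0, 0, -1, -17, -34, 0, 0, -1, -16, -34, 0, 0, -1, 0, 0, -20, 0, -1, 0, 0, -25, 0, -1]}}

```text
time_s: 34.0
ee_pos: [0.4501, 0.0941, 0.0264]
eef_rot: [-180.0, -0.1, -6.9]
wrist_force: [0.8, 1.0, -1.2]
width: 0.0394
finger_force: 24.9
```

```bash
python3 -c "
from h import *
p,P=look(['small_nut','two_board'],save='w14')
"
```

```text
tcp [0.4483 0.0943 0.0229] [ 1.8e+02  1.0e-01 -6.8e+00]
small_nut 0.59 2091 ztop 0.0695 circ [452.4  94.5] 20.0 rect [456.1  94.2] [39.8 30.2] 83.8
  tip small_nut [(0.85, [0.4494, 0.0938, 0.0502])]
  tip two_board [(0.58, [0.4425, 0.0612, -0.001])]
```

View pics/w14.png

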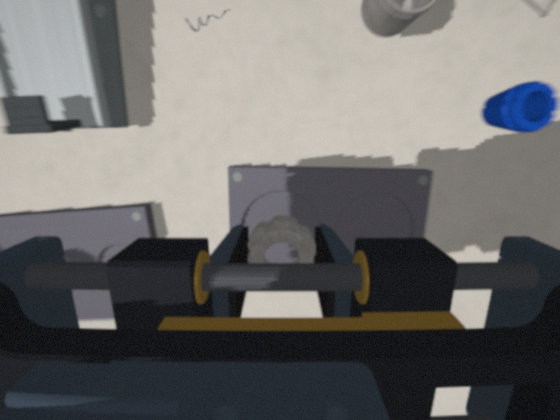

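{"op": "carry_out", "data": {"series": [0, 1, -18, 0, -1, 0, 0, -13, 0, -1, 0, 0, -4, 0, -1, 0, 0, -1, 0, -1, 0, 0, 0, 0, -1], "force": 15}}

```text
time_s: 34.75
ee_pos: [0.4502, 0.0961, -0.0091]
eef_rot: [-180.0, -0.0, -6.8]
wrist_force: [0.3, -0.2, -1.3]
width: 0.0399
finger_force: 14.9
```

{"op": "carry_out", "data": {"series": [0, 0, -0.8, 0, -1, 0, 0, 0, 0, -1]}}

```text
time_s: 34.95
ee_pos: [0.4501, 0.096, -0.0102]
eef_rot: [-180.0, -0.0, -6.8]
wrist_force: [0.1, 0.4, -1.1]
width: 0.0397
finger_force: 14.9
```

{"op": "carry_out", "data": {"series": [0, 0, -0.6, 0, -1, 0, 0, 0, 0, -1]}}

```text
time_s: 35.15
ee_pos: [0.4498, 0.096, -0.0111]
eef_rot: [-180.0, -0.0, -6.8]
wrist_force: [-0.4, 0.3, -1.9]
width: 0.0394
finger_force: 14.9
```

{"op": "carry_out", "data": {"series": [0, 0, -1, 0, -1, 0, 0, 0, 0, -1]}}

```text
time_s: 35.35
ee_pos: [0.4497, 0.096, -0.0123]
eef_rot: [180.0, 0.0, -6.8]
wrist_force: [0.1, 0.4, -1.5]
width: 0.0398
finger_force: 14.9
```

{"op": "carry_out", "data": {"series": [0, 0, -1, 0, -1, 0, 0, 0, 0, -1]}}

```text
time_s: 35.55
ee_pos: [0.4497, 0.096, -0.0133]
eef_rot: [180.0, 0.0, -6.8]
wrist_force: [0.9, -0.1, -1.1]
width: 0.0396
finger_force: 14.9
```

{"op": "carry_out", "data": {"series": [0, 0, -0.7, 0, -1, 0, 0, 0, 0, -1]}}

```text
time_s: 35.75
ee_pos: [0.4498, 0.096, -0.0139]
eef_rot: [-180.0, -0.0, -6.8]
wrist_force: [0.8, 0.5, -1.0]
width: 0.0395
finger_force: 14.9
```

{"op": "carry_out", "data": {"series": [0, 0, -0.6, 0, -1, 0, 0, 0, 0, -1]}}

```text
time_s: 35.95
ee_pos: [0.4498, 0.096, -0.0141]
eef_rot: [-180.0, -0.0, -6.8]
wrist_force: [-1.4, 0.8, 12.7]
width: 0.0395
finger_force: 15.4
```

{"op": "carry_out", "data": {"series": [0, 0, 0.6, 0, 0.3, 0, 0, 0, 0, 0.3, 0, 0, 0, 0, 0.3, 0, 0, 0, 0, 0.3, 0, 0, 15, 0, 0.3]}}

```text
time_s: 36.45
ee_pos: [0.4488, 0.0959, 0.0002]
eef_rot: [180.0, 0.1, -6.8]
wrist_force: [0.8, -0.3, -1.3]
width: 0.0592
finger_force: 0.0
```

{"op": "carry_out", "data": {"series": [0, 0, 30, 0, 0.5, 0, 0, 35, 0, 0.5, 20, -12, 25, 0, 0.5, 25, -16, 0, 0, 0.5, 25, -16, 0, 0, 0.5]}}

```text
time_s: 36.95
ee_pos: [0.521, 0.0515, 0.0922]
eef_rot: [-180.0, -0.1, -6.7]
wrist_force: [-0.0, 0.1, 0.3]
width: 0.0688
finger_force: 0.0
```

{"op": "carry_out", "data": {"series": [25, -16, 0, 0, 0.5, 25, -16, 0, 0, 0.5, 25, -17, 0, 0, 0.5, 0, 0, 0, 0, 0.5, 0, 0, 0, 0, 0.5]}}

```text
time_s: 37.45
ee_pos: [0.5945, 0.0028, 0.0907]
eef_rot: [-180.0, 0.0, -6.8]
wrist_force: [-0.8, 0.8, -0.3]
width: 0.0685
finger_force: 0.0
```

```bash
python3 -c "
from h import *
p,P=look(['small_cup','small_nut'])
"
```

```text
tcp [0.594  0.0032 0.0908] [-1.8e+02  1.0e-01 -6.8e+00]
small_cup 0.69 1614 ztop 0.0459 circ [594.1   4.4] 18.5 rect [593.2   5.1] [36.  38.8] 76.6
  tip small_cup [(0.94, [0.5987, 0.0059, -0.0005])]
  tip small_nut [(0.58, [0.4538, 0.0972, 0.0059])]
```

Aligned; down to −10 and grip.

{"op": "carry_out", "data": {"series": [0, 1, -30, 0, 0.5, 0, 0, -35, 0, 0.5, 0, 0, -28, 0, 0.5, 0, 0, -8, 0, 0.5, 0, 0, 0, 0, -1], "force": 12}}

```text
time_s: 38.2
ee_pos: [0.594, 0.0043, -0.0104]
eef_rot: [180.0, 0.1, -6.8]
wrist_force: [-0.4, 1.0, 1.1]
width: 0.0632
finger_force: 0.0
```

{"op": "carry_out", "data": {"series": [0, 0, 0, 0, -1, 0, 0, 0, 0, -1, 0, 0, 0, 0, -1, 0, 0, 0, 0, -1, 0, 0, 0, 0, -1]}}

```text
time_s: 38.7
ee_pos: [0.5954, 0.0039, -0.009]
eef_rot: [-180.0, -0.1, -6.8]
wrist_force: [-0.5, 0.2, 8.8]
width: 0.0355
finger_force: 12.0
```

{"op": "carry_out", "data": {"series": [0, 0, 0, 0, -1, 0, 0, 0, 0, -1]}}

```text
time_s: 38.9
ee_pos: [0.5954, 0.0039, -0.009]
eef_rot: [-180.0, -0.1, -6.8]
wrist_force: [-1.0, 0.8, 9.6]
width: 0.0354
finger_force: 12.0
```

{"op": "carry_out", "data": {"series": [0, 0, 6, 0, -1, 0, 0, 18, 0, -1, 0, 0, 30, 0, -1, 0, 0, 20, 0, -1, -30, 4, 0, 0, -1]}}

```text
time_s: 39.4
ee_pos: [0.5695, 0.0074, 0.0674]
eef_rot: [-180.0, -0.5, -6.8]
wrist_force: [0.6, 0.0, -1.4]
width: 0.0357
finger_force: 12.0
```

{"op": "carry_out", "data": {"series": [-31, 4, 0, 0, -1, -31, 4, 0, 0, -1, -31, 4, 0, 0, -1, -31, 3, 0, 0, -1, 0, 0, -25, 0, -1]}}

```text
time_s: 39.9
ee_pos: [0.438, 0.0235, 0.041]
eef_rot: [-180.0, -0.0, -6.7]
wrist_force: [0.9, -0.2, -1.5]
width: 0.0352
finger_force: 12.0
```

```bash
python3 -c "
from h import *
p,P=look(['small_cup','two_board'],save='w15')
"
```

```text
tcp [0.4384 0.0233 0.0373] [ 1.8e+02  1.0e-01 -6.8e+00]
small_cup 0.82 2641 ztop 0.0957 circ [445.5  26.7] 26.8 rect [418.5  33.4] [ 36.3 103.4] 65.1
  tip small_cup [(0.93, [0.4373, 0.0279, 0.048])]
two_board 0.67 11681 ztop 0.0135 circ [460.   57.6] 80.8 rect [454.8  58.6] [151.   72.3] 81.9
  tip two_board [(0.93, [0.4424, 0.0605, -0.0028])]
```

{"op": "carry_out", "data": {"series": [1, 1, -18, 0, -1, 0, 0, -13, 0, -1, 0, 0, -4, 0, -1, 0, 0, -1, 0, -1, 0, 0, 0, 0, -1]}}

```text
time_s: 40.65
ee_pos: [0.4423, 0.0239, 0.0036]
eef_rot: [-180.0, -0.0, -6.8]
wrist_force: [-0.2, 0.3, -0.9]
width: 0.0358
finger_force: 12.0
```

{"op": "carry_out", "data": {"series": [0, 0, -1, 0, -1, 0, 0, 0, 0, -1]}}

```text
time_s: 40.85
ee_pos: [0.4421, 0.024, 0.0025]
eef_rot: [-180.0, -0.0, -6.8]
wrist_force: [0.8, -0.4, -0.6]
width: 0.0357
finger_force: 12.0
```

{"op": "carry_out", "data": {"series": [0, 0, -0.8, 0, -1, 0, 0, 0, 0, -1]}}

```text
time_s: 41.05
ee_pos: [0.4418, 0.024, 0.0014]
eef_rot: [-180.0, -0.0, -6.8]
wrist_force: [-0.6, 0.4, -0.6]
width: 0.0355
finger_force: 12.0
```

{"op": "carry_out", "data": {"series": [0, 0, -0.6, 0, -1, 0, 0, 0, 0, -1]}}

```text
time_s: 41.25
ee_pos: [0.4417, 0.024, 0.0007]
eef_rot: [-180.0, 0.0, -6.8]
wrist_force: [-0.3, -0.6, -1.1]
width: 0.0355
finger_force: 12.0
```

{"op": "carry_out", "data": {"series": [0, 0, -0.8, 0, -1, 0, 0, 0, 0, -1]}}

```text
time_s: 41.45
ee_pos: [0.4417, 0.024, -0.0002]
eef_rot: [-180.0, 0.0, -6.8]
wrist_force: [-0.7, 0.3, -1.0]
width: 0.0351
finger_force: 12.0
```

{"op": "carry_out", "data": {"series": [0, 0, -0.7, 0, -1, 0, 0, 0, 0, -1]}}

```text
time_s: 41.65
ee_pos: [0.4417, 0.024, -0.0008]
eef_rot: [-180.0, 0.0, -6.8]
wrist_force: [0.4, -0.7, -0.9]
width: 0.0352
finger_force: 12.0
```

{"op": "carry_out", "data": {"series": [0, 0, -0.6, 0, -1, 0, 0, 0, 0, -1]}}

```text
time_s: 41.85
ee_pos: [0.4418, 0.0239, -0.0011]
eef_rot: [180.0, -0.0, -6.8]
wrist_force: [-1.1, -1.6, 9.3]
width: 0.0351
finger_force: 12.0
```

Seated. Release, rise, and back off so that the cameras see both boards.

{"op": "carry_out", "data": {"series": [0, 0, 0.5, 0, 0.15, 0, 0, 0, 0, 0.15, 0, 0, 0, 0, 0.15, 0, 0, 5, 0, 0.15, 0, 0, 20, 0, 0.15]}}

```text
time_s: 42.35
ee_pos: [0.4407, 0.0241, 0.0235]
eef_rot: [180.0, 0.2, -6.8]
wrist_force: [0.1, 0.2, 0.4]
width: 0.0525
finger_force: 0.0
```

{"op": "carry_out", "data": {"series": [0, 0, 40, 0, 0.15, 0, 0, 40, 0, 0.15, 0, 0, 40, 0, 0.15, -20, -10, 30, 0, 0.15, -20, -10, 30, 0, 0.15]}}

```text
time_s: 42.85
ee_pos: [0.4012, 0.004, 0.2058]
eef_rot: [180.0, -0.0, -6.7]
wrist_force: [1.1, 0.4, -0.8]
width: 0.0526
finger_force: 0.0
```

{"op": "carry_out", "data": {"series": [-10, -40, 0, 0, 0.15, -10, -40, 0, 0, 0.15, 0, 0, 0, 0, 0.15, 0, 0, 0, 0, 0.15]}}

```text
time_s: 43.25
ee_pos: [0.3814, -0.0765, 0.2044]
eef_rot: [-180.0, -0.0, -6.9]
wrist_force: [0.8, 0.5, -1.3]
width: 0.0523
finger_force: 0.0
```

```bash
python3 -c "
from h import *
T=['dark_nut','collet','brass_pin','small_nut','small_cup','large_cup','large_nut']
print(bot.get_state()['time_s'])
p,P=look(T,'top',save='tf')
p2,P2=look(T,'scene')
q=vision.read_camera('wrist')
g=cv2.resize(p['img'][130:340,140:430],(435,315)); cv2.imwrite('pics/fin.png',np.hstack([g,cv2.resize(p2['img'][150:340,150:410],(365,315))]))
"
```

```text
43.25
tcp [ 0.3816 -0.0758  0.2042] [-180.     0.    -6.8]
dark_nut 0.67 229 ztop 0.0351 circ [442.8 347.9] 22.2 rect [441.2 347.8] [43.4 43.6] 4.7
  tip dark_nut [(0.76, [0.4412, 0.3468, 0.0086])]
collet 0.7 109 ztop 0.0428 circ [690.4 106. ] 14.1 rect [690.1 105.4] [27.5 26.1] 2.0
collet 0.69 121 ztop 0.0428 circ [518.  -73.9] 14.0 rect [518.3 -74.3] [26.1 27.1] 30.6
collet 0.68 153 ztop 0.05 circ [438.3 279.9] 15.8 rect [439.4 279.5] [30.3 32.4] 65.8
  tip collet [(0.67, [0.6854, -0.0344, 0.0029]), (0.65, [0.6936, 0.1067, 0.0006]), (0.6, [0.5191, -0.0755, -0.0007])]
brass_pin 0.51 38 ztop 0.046 circ [436.4 224.5] 4.6 rect [434.4 224.7] [11.5 13.7] 6.1
  tip brass_pin [(0.59, [0.6726, 0.3497, 0.0054]), (0.42, [0.4337, 0.2297, 0.0057])]
small_nut 0.44 185 ztop 0.0327 circ [450.3  96.8] 19.9 rect [450.1  95.6] [39.8 37.8] 43.5
  tip small_nut [(0.48, [0.4456, 0.0948, 0.0098])]
small_cup 0.83 253 ztop 0.0549 circ [441.6  24. ] 18.4 rect [441.9  23.9] [37.2 35.8] 52.9
small_cup 0.58 2046 ztop 0.0538 circ [617.7 223.9] 78.9 rect [625.  224.1] [ 76.9 170.5] 82.8
  tip small_cup [(0.68, [
[... 1226 characters left out ...]
] 71.1
  tip small_nut [(0.82, [0.4483, 0.0953, 0.0042])]
small_cup 0.95 573 ztop 0.054 circ [441.8  21.5] 19.3 rect [441.6  21.7] [38.2 35.4] 25.2
small_cup 0.59 386 ztop 0.0514 circ [674.  346.7] 25.1 rect [676.1 348.4] [57.  45.9] 47.6
  tip small_cup [(0.85, [0.4428, 0.0222, 0.0085]), (0.2, [0.4404, 0.3451, 0.0097])]
large_cup 0.76 407 ztop 0.0511 circ [674.  346.7] 25.1 rect [700.5 352.5] [104.8  45.9] 16.0
  tip large_cup [(0.71, [0.6721, 0.3446, 0.0043])]
large_nut 0.62 323 ztop 0.0303 circ [449.9  93.1] 19.8 rect [461.1  95.2] [64.5 37.6] 19.2
large_nut 0.48 219 ztop 0.0229 circ [591.7 466.3] 22.4 rect [606.3 490.9] [106.2  49. ] 56.2
  tip large_nut [(0.49, [0.5895, 0.4694, 0.002])]
```

View pics/fin.png

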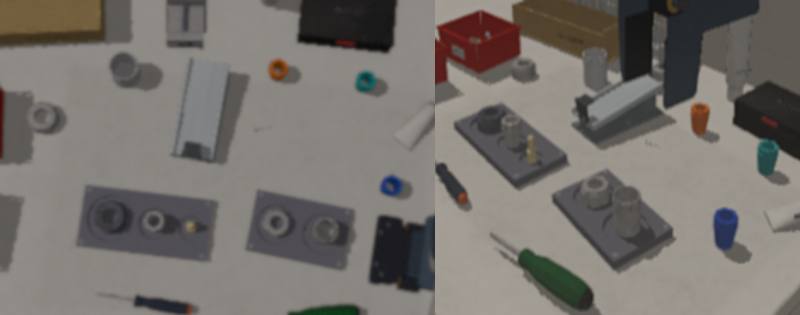

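All five pieces stand upright in their recesses, and the larger cup and larger bright nut have not moved.

```bash
python3 -c "
from h import *
print(bot.finish_job())"
```

```text
the job is handed in; nothing more can be done
None
```

Both kits are made up and the job is handed in at about 43 s: in the final pictures all five pieces stand upright in their recesses, and the larger bright nut and larger cup have not moved.

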